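Sort slide mailers from a gravity magazine through a two-way diverter chute

ROBOT

A 6-joint arm with a two-finger parallel gripper is mounted at the origin on a cart in front of the work surface, level with it; the furniture and walls round the work are solid. World frame = base frame: x ahead of the robot, y to its left, z up, the work surface at z = 0. Lengths are in m, angles in rad, forces in N, time in s.
With the tool pointing down it reaches from about 0.35 to 0.875 m from the base axis. Payload 4.2 kg.
Tool frame: the origin (TCP) lies on the centre line of the jaws, within the pads' length; the fingertips stand 22 mm ahead of it and the grasp point (between the pads) lies 3 mm ahead of it; z points along the fingers, y is the direction in which the jaws open and shut (so a half turn about z gives the same grasp; the last joint's range is limited). The gripper opens to 87 mm and grips with 3 to 60 N. Pads are 19 mm wide; open, the fingers measure 117 mm over their backs; the gripper's body (75 mm by 190 mm) begins 51 mm behind the grasp point.
Start: joints at [-0.893, 0.385, 0.008, 0, -1.194, -0.259], TCP at [0.254, -0.571, 0.245] pointing down, gripper open.
Joint ranges: [-3.14, 3.14], [-1.21, 2.06], [-1.07, 1.41], [-3.16, 2.05], [-2.99, -0.16], [-3.1, 3.1]. Speed limits (rad/s): [2.79, 2.79, 3.14, 3.14, 3.14, 3.14].

INTERFACE

Orientations are given as a unit quaternion [w, x, y, z].
In Python, from station import ctrl gives the robot as it stands.
- The arm moves only by the tool send_rows, never from a script. Its argument "deltas" is a list of rows, each a list of 4 numbers: the shift along the tool's x, y, z in cm, then the turn about the tool's z in rad. In form: [[dx, dy, dz, yaw], ...]. A call has 1 to 8 rows; each row is the pose to reach, as a shift and turn from the pose commanded when the call began, along the tool's axes at that moment; what a row does not reach only later rows make up. A row lasts 1/10 s, in which the tool goes at most 50 mm and 8.59 degrees, less where a joint would pass 70% of its speed; a pose out of reach is approached as far as the arm can. A call with a gripper value outside its range is refused whole. "claw" is the opening, from -1 (shut) to 1 (fully open), so that 0 is half open, set as the call begins (left out, the last holds). The fingers move at their own pace and stop on an object; "grip_force" is the grip in N (left out, the last holds). Time passes only in rows, so rows that repeat a pose let the fingers close. It gives the time, the measured TCP pose, the force and the opening at its end, in the units of the state.
- ctrl.get_obs(): the state, without advancing time (a new reading comes with each control period).
- ctrl.get_image(name): name is "scene" or "side" or "wrist"; returns (picture, depth): 400x640x3 uint8, blue, green, red; 400x640 float32, m along the optical axis (not along the pixel's ray), 0 where there is no reading.
- ctrl.camera_model(name): a dict with "fovy" (degrees; the focal length in pixels is half the picture's height over the tangent of half this angle, whatever the lens; pixels are square), "cx", "cy" (the principal point, pixels), "camera_from_world" (4x4, takes a point from world to camera coordinates). Camera axes: x right, y down, z forward; pixel columns grow to the right and rows downward; lengths in m; the calibration is good to about 2 mm. A picture is of the moment at which its call begins: read the wrist's pose just before it. camera_model takes no time and is no camera call; for the wrist camera it gives the pose at the moment of the call.
- ctrl.job_done(): hands the job in, once; it reports no verdict.
The state is a dict: "time_s": time; "joint_positions": joint angles; "qvel": joint speeds; "tau": joint torques, N m; "eef_pos": TCP position; "ee_rot": TCP orientation; "contact_force": force on the tool from outside, world axes, zero at the start; "moment": the same for the moment, N m; "width": opening from 0.0 (shut) to 1.0 (fully open).
Only numpy, scipy, OpenCV 4.12 (cv2) and the standard library are available. Lean on these libraries where they do the work, as an engineer would, in place of code of your own. Each camera call takes 0.05 s, during which the arm holds its last target. There are 200 camera calls.

TASK

Sort the two oldest slide mailers waiting in the gravity magazine, working from the bottom: first the flat one, then the deep one above it (the spring pusher behind the tower slides the lowest one part-way out, to be drawn clear by its end). Before each mailer goes in, put the sorting cabinet's lever hard over against the proper stop, then drop the mailer through the mouth on top so that the flat one lands in the shallow tray and the deep one in the deep tray. Leave the lever there and the last mailer in the magazine, settled flat on its floor, and do not disturb the other things on the bench.

Things in the scene. Friction and masses are not known exactly. Their poses are not given: they have to be found in the camera images.
- sorter: Grey sheet-metal sorting cabinet, clear front, 156 mm deep (x), 296 wide (y), 140 high, throat on top rising to 210 mm. Origin on the bench under its centre; front faces its -x, +y is its left seen from the robot. In the throat a flat blade stands on a shaft along x, 110 mm above the bench at mid-width; under it a ridge slopes into a left (+y) and a right (-y) bay, one tray in each.
- chute_mouth (a point): Centre of the open mouth on top of the cabinet, at rim height, 210 mm above the bench. The opening is 150 mm along the cabinet's x and 112 mm along its y, straight-sided below the rim; the blade's upper edge reaches to 23 mm below the rim hard over, 7 mm upright.
- diverter (a joint): Hinge of blade and lever together (rad): 0 upright, + leans to the cabinet's left (+y), - to its right. Stops at +/-0.6; friction (2 to 3 N at the knob) holds it where left; starts midway. The blade closes the side it leans to: knob hard over LEFT (+) sends a mailer into the RIGHT tray, knob hard over RIGHT (-) into the LEFT tray. Half over, it is not dependable.
- lever_knob (a point): Centre of the lever's black ball knob, 30 mm across, 140 mm from the shaft, on a flat steel arm 12 mm wide; swings in a plane parallel to the cabinet's front, 110 mm ahead of its centre (32 mm off the front face). 250 mm above the bench upright; hard over 226 mm, and 79 mm to the side.
- shallow_tray: White open tray, 162 mm (x) x 118 mm (y), walls 28 mm high and 3 mm thick, standing fixed in one of the two bays (left or right differs). Origin under its centre, axes like the cabinet's.
- deep_tray: White open tray of the same outline with walls 56 mm high, fixed in the other bay. Origin under its centre, axes like the cabinet's.
- magazine: Fixed gravity magazine, clear, 125 mm high, 124 long (x), 66 wide. Origin on the bench under the tower's centre; -x is the exit side (it faces about to the robot's left). Mailers lie flat in it, lengthwise along x, on a floor 30 mm up; slot under the gate 26 mm high. A tongue 26 mm wide, 30 mm high, runs to 105 mm ahead of the origin; a mailer's sides overhang it by 10 mm each, free to grip.
- exit_slot (a point): Middle of the exit slot at floor height (30 mm above the bench), on the outer face of the gate, 60 mm ahead of the magazine's origin.
- pusher (a joint): Travel of the spring pusher (m): 0 at rest behind the stack, 0.058 at its forward stop (towards the magazine's -x). Its blade, 12 mm high, drives the lowest mailer out until about 44 mm of it stand clear of the gate, its tail still under the stack. The spring resists with 3 N at first, 7 N at the stop, and brings the pusher back when let go.
- pusher_thumb (a point): Centre of the pusher's black thumb plate, 52 mm wide (y), 14 thick (x), 22 high, 140 mm above the bench (wholly above the tower's top), at rest 129 mm behind (+x of) the tower's centre. Push its far (+x) face towards the magazine's -x. Below it a steel upright 30 mm wide, 8 mm thick. Free space behind it.
- flat_mailer: Pale grey hinged plastic slide mailer, 100 mm (x) x 46 mm (y) x 14 mm high, 45 g more or less. Lowest in the stack. Origin under its centre.
- deep_mailer: The same but 22 mm high, about 75 g. Second from below. Origin under its centre.
- third_mailer: A mailer like the flat one, third from below, on top; stays in the magazine. Origin under its centre.
- cup_a: Bystander: specimen cup with screw lid, 65 mm across, 74 mm high, loose.
- cup_b: Bystander: another such specimen cup, loose.
- timer: Bystander: bench timer 64 x 68 x 21 mm, loose.
- marker: Bystander: felt marker 132 mm long, lying loose.
- forceps: Bystander: steel forceps 128 mm long, lying loose.

How it is judged:
On the way, in this order (a step that is already met when the one before it is completed fails the run):
1. the lever stands hard over so that the chute leads to the shallow tray (((y of shallow_tray in the frame of sorter above 0 m and value of joint diverter below -0.54 rad) or (y of shallow_tray in the frame of sorter below 0 m and value of joint diverter above 0.54 rad))), for 0.2 s.
2. the flat mailer enters the throat through the mouth, the lever still hard over (((y of shallow_tray in the frame of sorter above 0 m and value of joint diverter below -0.54 rad) or (y of shallow_tray in the frame of sorter below 0 m and value of joint diverter above 0.54 rad)) and x of flat_mailer in the frame of sorter between -0.078 and 0.078 m and y of flat_mailer in the frame of sorter between -0.06 and 0.06 m and z of flat_mailer in the frame of sorter between 0.1 and 0.19 m).
3. the flat mailer has come down into the shallow tray (x of flat_mailer in the frame of shallow_tray between -0.05 and 0.05 m and y of flat_mailer in the frame of shallow_tray between -0.06 and 0.06 m and z of flat_mailer in the frame of shallow_tray between -0.01 and 0.07 m), for 0.2 s.
4. the lever stands hard over the other way, so that the chute leads to the deep tray (((y of deep_tray in the frame of sorter above 0 m and value of joint diverter below -0.54 rad) or (y of deep_tray in the frame of sorter below 0 m and value of joint diverter above 0.54 rad))), for 0.2 s.
5. the deep mailer enters the throat through the mouth, the lever still hard over (((y of deep_tray in the frame of sorter above 0 m and value of joint diverter below -0.54 rad) or (y of deep_tray in the frame of sorter below 0 m and value of joint diverter above 0.54 rad)) and x of deep_mailer in the frame of sorter between -0.078 and 0.078 m and y of deep_mailer in the frame of sorter between -0.06 and 0.06 m and z of deep_mailer in the frame of sorter between 0.1 and 0.19 m).
At the end, for the whole second after the job is handed in: Flat mailer in the shallow tray, deep one in the deep tray (within 50 mm lengthwise, 60 mm crosswise of its centre, under 70 mm up); lever within 0.06 rad of its stop for the deep tray; pusher back (8 mm); third mailer flat in the magazine, down on its floor (15 mm off centre, 6 mm up); all at rest (all of step 3 and x of deep_mailer in the frame of deep_tray between -0.05 and 0.05 m and y of deep_mailer in the frame of deep_tray between -0.06 and 0.06 m and z of deep_mailer in the frame of deep_tray between -0.01 and 0.07 m and horizontal distance between third_mailer and magazine below 0.015 m and z of third_mailer in the frame of magazine below 0.036 m and angle between third_mailer's own z axis and vertical below 0.1 rad and ((y of deep_tray in the frame of sorter above 0 m and value of joint diverter below -0.54 rad) or (y of deep_tray in the frame of sorter below 0 m and value of joint diverter above 0.54 rad)) and value of joint pusher below 0.008 m and linear speed of each of flat_mailer, deep_mailer, third_mailer below 0.02 m/s); the robot touches nothing.
It fails at once if a bystander is shifted more than 30 mm (distance of any of cup_a, cup_b, timer, marker, forceps from where it was at the start of the episode above 0.03 m).
It fails at once if the third mailer is drawn out of the magazine (horizontal distance between third_mailer and magazine above 0.04 m).
It fails at once if a mailer lands in the wrong tray ((x of flat_mailer in the frame of deep_tray between -0.05 and 0.05 m and y of flat_mailer in the frame of deep_tray between -0.06 and 0.06 m and z of flat_mailer in the frame of deep_tray between -0.01 and 0.07 m) or (x of deep_mailer in the frame of shallow_tray between -0.05 and 0.05 m and y of deep_mailer in the frame of shallow_tray between -0.06 and 0.06 m and z of deep_mailer in the frame of shallow_tray between -0.01 and 0.07 m)).
It also fails if it takes over 72 s, if anything falls off the work surface, if the arm or the gripper's body presses on something with over 40 N, if the wrist force passes 120 N, or if a joint passes its speed limit or range.

## Working session

There is one attempt and no reset: what is moved stays moved. The work goes in short steps, Python scripts to look and compute and a tool call to move; the robot and the scene stay as the last step left them, time stands still between calls to the robot, and variables do not carry over. Pictures are saved under pics/ and viewed, about 8 in all and at most 12, crops included, and the job is handed in when it is done.

Besides the shell and the picture viewer there is one more tool, called after "Call:" in YAML: its name, and indented under it one key for each argument. send_rows: Moves the arm, as the interface text tells. Its arguments: {"type":"object","properties":{"deltas":{"type":"array"},"claw":{"type":"number"},"grip_force":{"type":"number"}},"required":["deltas"]}

```bash
mkdir -p pics; ls; cat > h.py <<'E'
import numpy as np, cv2
from station import ctrl
def snap(n,tag):
    m=ctrl.camera_model(n); im,d=ctrl.get_image(n); cv2.imwrite(f'pics/{tag}.png',im); np.savez(f'pics/{tag}.npz',im=im,d=d,M=m['camera_from_world'],fovy=m['fovy'],cx=m['cx'],cy=m['cy'])
    return load(tag)
def load(tag): return dict(np.load(f'pics/{tag}.npz'))
def pts(s):
    f=200/np.tan(np.radians(float(s['fovy']))/2); v,u=np.mgrid[:400,:640]; d=s['d']
    P=np.stack([(u-s['cx'])/f*d,(v-s['cy'])/f*d,d,np.ones_like(d)],-1)
    W=P@np.linalg.inv(s['M']).T; W=W[...,:3]; W[d==0]=np.nan; return W
def ray(s,u,v,z):
    f=200/np.tan(np.radians(float(s['fovy']))/2); C=np.linalg.inv(s['M']); r=C[:3,:3]@[(u-s['cx'])/f,(v-s['cy'])/f,1]; o=C[:3,3]
    return o+r*(z-o[2])/r[2]
E
python3 - <<'E'
from h import *
for n in('scene','side'):
    s=snap(n,n+'0'); print(n,s['fovy'],s['cx'],s['cy'],np.round(np.linalg.inv(s['M']),3).tolist())
a=cv2.imread('pics/scene0.png');b=cv2.imread('pics/side0.png')
o=ctrl.get_obs();print(o)
E
```

```text
pics
scene 42.29500524181286 317.7331775195503 195.26137226074113 [[0.356, -0.807, 0.471, -0.219], [-0.934, -0.313, 0.171, -0.294], [0.009, -0.5, -0.866, 1.542], [0.0, 0.0, 0.0, 1.0]]
side 46.09413034846198 313.87320172583463 197.27037196979623 [[-0.986, -0.142, 0.088, 0.407], [-0.167, 0.857, -0.487, 0.601], [-0.006, -0.495, -0.869, 1.3], [0.0, 0.0, 0.0, 1.0]]
{'time_s': 0.1, 'joint_positions': array([-8.93421047e-01,  3.85492525e-01,  6.78456184e-03, -4.55344542e-04,
       -1.19401263e+00, -2.58606735e-01]), 'qvel': array([-0.00051663, -0.00060872,  0.00222871,  0.00044298, -0.00138806,
       -0.00093446]), 'tau': array([-2.66614670e-04, -3.91689956e+01,  1.87935501e+01,  4.23191831e+00,
        1.34953854e-02, -7.62495893e-05]), 'eef_pos': array([ 0.25397439, -0.57053308,  0.24356681]), 'ee_rot': array([-2.45146256e-04, -2.07775421e-01,  9.78176060e-01,  9.54142667e-04]), 'contact_force': array([-0.00353408, -0.80138533,  0.19255668]), 'moment': array([-0.01757133,  0.05784417, -0.00125639]), 'width': 0.9967638536515852}
```

View pics/scene0.png

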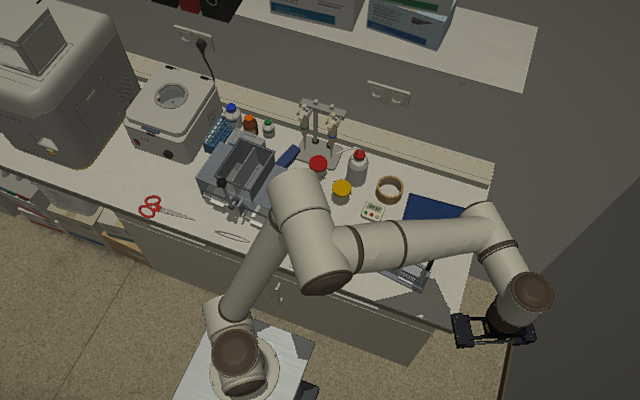

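View pics/side0.png

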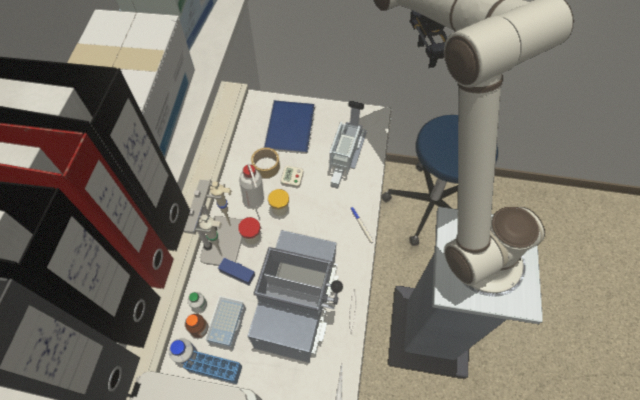

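The side view shows the cabinet at about (295,290) with the knob at (336,287). The magazine is at about (345,150), with the thumb plate at (356,106) and its exit facing image-down. The cups, timer and marker lie between the magazine and the cabinet. Next I'll enlarge the crops and fit positions from depth.

```bash
python3 - <<'E'
from h import *
s=load('side0'); im=s['im']
a=cv2.resize(im[225:365,240:360],None,fx=4,fy=4,interpolation=cv2.INTER_CUBIC)
b=cv2.resize(im[90:195,310:385],None,fx=4,fy=4,interpolation=cv2.INTER_CUBIC)
c=np.zeros((560,800,3),np.uint8); c[:560,:480]=a; c[:420,490:790]=b; cv2.imwrite('pics/crop0.png',c)
W=pts(s)
def rect(mask,n):
    p=W[mask][:,:2].astype(np.float32); r=cv2.minAreaRect(p); print(n,len(p),np.round(r[0],4),np.round(r[1],4),round(r[2],2),'z',np.round(np.nanpercentile(W[mask][:,2],[5,50,95]),4)); return r
R=np.zeros((400,640),bool); R[225:365,240:345]=1
m=R&(abs(W[...,2]-.21)<.006); rect(m,'rim')
m=R&(abs(W[...,2]-.14)<.005)&(W[...,0]>.3);rect(m,'top140')
R=np.zeros((400,640),bool); R[95:195,325:375]=1
dark=im.max(2)<50
rect(R&dark&(W[...,2]>.12)&(W[...,2]<.17)&(np.indices(R.shape)[0]<125),'thumb')
m=R&(abs(W[...,2]-.125)<.005); rect(m,'magtop')
m=R&(abs(W[...,2]-.03)<.004); rect(m,'tongue')
R=np.zeros((400,640),bool); R[275:300,325:350]=1
rect(R&dark&(W[...,2]>.15),'knob')
v,u=np.where(R&dark); print('knob px',u.mean(),v.mean(), ray(s,u.mean(),v.mean(),.25))
for n,(u,v) in dict(cup_r=(249,228),cup_y=(278,199),timer=(292,176),marker1=(353,209),marker2=(370,240),f1=(350,292),f2=(350,332),bottle=(248,178)).items(): print(n,np.round(W[v,u],3))
E
```

```text
rim 749 [0.517  0.2206] [0.1302 0.1941] 85.77 z [0.2055 0.2091 0.2126]
top140 3570 [0.5144 0.2208] [0.2972 0.1911] 85.49 z [0.1361 0.1395 0.1432]
thumb 5 [ 0.4484 -0.3973] [0.0107 0.0383] 87.6 z [0.1446 0.148  0.1515]
magtop 228 [ 0.4634 -0.3096] [0.1919 0.0661] 82.32 z [0.1205 0.1244 0.1283]
tongue 133 [ 0.461  -0.2874] [0.2381 0.0587] 79.75 z [0.0269 0.0305 0.0329]
knob 0 [0. 0.] [0. 0.] 0.0 z nan
knob px nan nan [nan nan nan]
cup_r [0.699 0.046 0.075]
cup_y [ 0.636 -0.062  0.074]
timer [ 0.619 -0.183  0.02 ]
marker1 [ 0.41  -0.1    0.011]
marker2 [ 0.347 -0.     0.018]
f1 [ 0.385  0.161 -0.004]
f2 [nan nan nan]
bottle [ 0.721 -0.075  0.15 ]
  return np.nanmean(a, axis, out=out, keepdims=keepdims)
<stdin>:19: RuntimeWarning: Mean of empty slice.
  ret = ret.dtype.type(ret / rcount)
```

View pics/crop0.png

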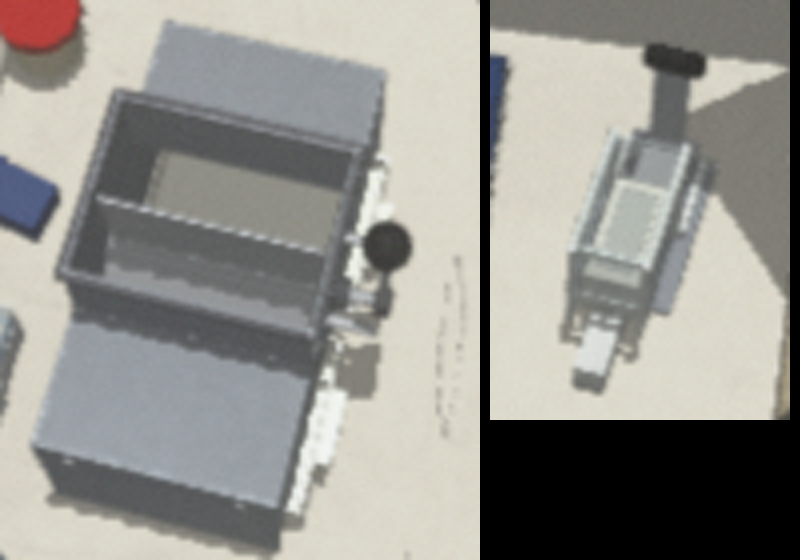

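Crop: mouth rim, knob (side pixel about 337,287), the thumb plate (about 356,106), tongue end (about 337,186). White tray fronts show below the lip, and the left one looks taller. Next, ray-cast corner positions and look at the scene view of the front.

```bash
python3 - <<'E'
from h import *
s=load('side0')
S=lambda x,y,z:ray(s,240+x/4-.4,225+y/4-.4,z)
Mg=lambda x,y,z:ray(s,310+(x-490)/4-.4,90+y/4-.4,z)
r=[S(x,y,.21) for x,y in((118,92),(368,152),(315,335),(60,275))]; print('rim',np.round(r,4).tolist(),np.mean(r,0))
for a,b in((0,3),(1,2)):
    d=r[b]-r[a];print('w',np.linalg.norm(d),'yaw',np.degrees(np.arctan2(-d[0],d[1])))
for a,b in((0,1),(3,2)):print('d',np.linalg.norm(r[a]-r[b]))
t=[S(x,y,.14) for x,y in((168,22),(385,70),(280,505),(33,447))]; print('top',np.round(t,4).tolist(),(t[0]+t[2])/2,(t[1]+t[3])/2)
print('knob',S(386,246,.25))
th=Mg(675,60,.151);print('thumb',th)
print('thumb ends',Mg(645,53,.151),Mg(705,63,.151))
print('tongue end',Mg(577,362,.03),Mg(606,368,.03))
mt=[Mg(x,y,.125) for x,y in((612,131),(690,145),(648,262),(570,253))];print('magtop',np.round(mt,4).tolist(),np.mean(mt,0))
d=Mg(591,365,.03)-th;print('dir',d,np.linalg.norm(d),np.degrees(np.arctan2(d[1],d[0])))
W=pts(s)
q=load('scene0');im=q['im'];cv2.imwrite('pics/crop1.png',cv2.resize(im[130:250,180:300],None,fx=5,fy=5,interpolation=cv2.INTER_CUBIC))
E
```

```text
rim [[0.604, 0.1523, 0.21], [0.4429, 0.1663, 0.21], [0.4566, 0.2849, 0.21], [0.6129, 0.2741, 0.21]] [0.52909253 0.21939542 0.21      ]
w 0.12215733349779462 yaw -4.177758567744144
w 0.11940492335086716 yaw -6.5839461209730645
d 0.1617033100677353
d 0.1566771896007528
top [[0.594, 0.0671, 0.14], [0.4427, 0.0782, 0.14], [0.4637, 0.3699, 0.14], [0.6177, 0.361, 0.14]] [0.52884228 0.21849623 0.14      ] [0.53016983 0.21962668 0.14      ]
knob [0.42264661 0.23801194 0.25      ]
thumb [ 0.44834539 -0.39766099  0.151     ]
thumb ends [ 0.47271452 -0.4009653   0.151     ] [ 0.42457107 -0.39844131  0.151     ]
tongue end [ 0.49107886 -0.18169191  0.03      ] [ 0.46759116 -0.179916    0.03      ]
magtop [[0.4894, -0.3399, 0.125], [0.427, -0.3361, 0.125], [0.445, -0.2199, 0.125], [0.5045, -0.2185, 0.125]] [ 0.4664712  -0.27862287  0.125     ]
dir [ 0.03136909  0.2169226  -0.121     ] 0.2503606064596161 81.7715228143852
```

View pics/crop1.png

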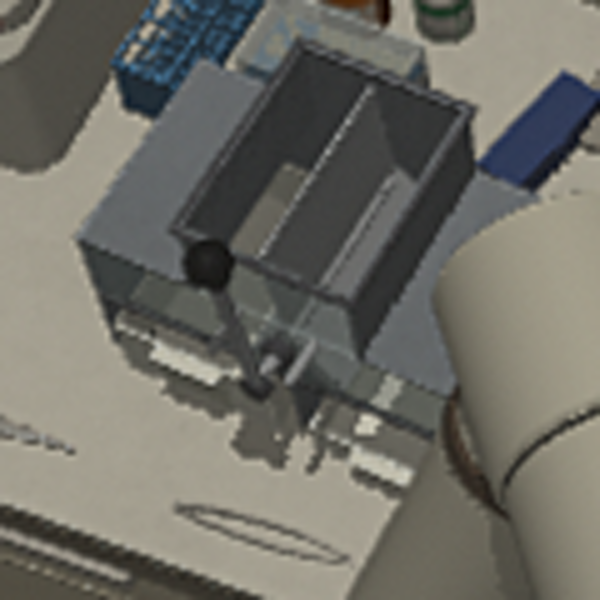

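The scene view shows the cabinet front with white tray parts in both bays: left at about (180,350), right at about (375,430). The heights are unclear, so check them by depth.

```bash
python3 - <<'E'
from h import *
c=np.array([.530,.219]);a=np.radians(-4.5);R=np.array([[np.cos(a),-np.sin(a)],[np.sin(a),np.cos(a)]])
for t in('scene0','side0'):
    s=load(t);W=pts(s);L=(W[...,:2]-c)@R;im=s['im'].astype(int)
    for n,sg in(('left',1),('right',-1)):
        for xr in((-.1,-.08),(-.08,-.07),(-.07,.07)):
            m=(sg*L[...,1]>.02)&(abs(L[...,1])<.14)&(L[...,0]>xr[0])&(L[...,0]<xr[1])&(W[...,2]<.12)
            z=W[...,2][m]; h=np.histogram(z,bins=np.arange(-.01,.12,.007))[0]; print(t,n,xr,h.tolist())
        m=(sg*L[...,1]>.02)&(abs(L[...,1])<.14)&(L[...,0]>-.1)&(L[...,0]<-.06)&(im.min(2)>190)
        print('white z',np.round(np.sort(W[...,2][m])[::4],3).tolist())
m=ctrl.camera_model('wrist');o=ctrl.get_obs()
from scipy.spatial.transform import Rotation as Ro
T=np.eye(4);T[:3,:3]=Ro.from_quat(o['ee_rot'],scalar_first=True).as_matrix();T[:3,3]=o['eef_pos'];print('cam in tool',np.round(np.linalg.inv(T)@np.linalg.inv(m['camera_from_world']),3),m['fovy'],'tool',T.round(3))
E
```

```text
scene0 left (-0.1, -0.08) [51, 76, 33, 21, 24, 18, 14, 10, 45, 34, 3, 2, 2, 1, 0, 0, 1, 1]
scene0 left (-0.08, -0.07) [0, 0, 0, 0, 0, 0, 4, 2, 2, 2, 7, 21, 24, 17, 25, 23, 29, 24]
scene0 left (-0.07, 0.07) [16, 74, 40, 8, 3, 3, 2, 3, 1, 2, 1, 0, 0, 0, 0, 0, 0, 0]
white z []
scene0 right (-0.1, -0.08) [28, 35, 10, 5, 21, 40, 5, 0, 0, 0, 0, 0, 1, 1, 2, 0, 2, 1]
scene0 right (-0.08, -0.07) [4, 9, 8, 0, 0, 0, 0, 0, 0, 0, 8, 23, 23, 18, 17, 24, 25, 30]
scene0 right (-0.07, 0.07) [9, 62, 27, 0, 0, 0, 0, 0, 0, 0, 0, 0, 0, 0, 0, 0, 0, 0]
white z []
side0 left (-0.1, -0.08) [33, 135, 13, 7, 3, 3, 6, 7, 18, 115, 3, 0, 0, 0, 0, 0, 0, 0]
side0 left (-0.08, -0.07) [5, 74, 23, 1, 1, 1, 2, 1, 1, 2, 4, 23, 7, 7, 12, 7, 8, 9]
side0 left (-0.07, 0.07) [0, 0, 0, 0, 0, 0, 0, 0, 0, 0, 0, 0, 0, 25, 8, 0, 0, 0]
white z [-0.008, -0.006, -0.005, -0.004, -0.004, -0.003, -0.003, -0.002, -0.002, -0.002, -0.002, -0.001, -0.001, -0.001, -0.001, -0.001, -0.0, -0.0, -0.0, 0.0, 0.0, 0.0, 0.0, 0.0, 0.001, 0.001, 0.001, 0.001, 0.001, 0.001, 0.001, 0.002, 0.002, 0.002, 0.003, 0.003, 0.003, 0.003, 0.004, 0.004, 0.004, 0
[... 349 characters left out ...]
 [2, 37, 21, 3, 1, 2, 0, 0, 0, 0, 0, 16, 10, 5, 7, 7, 5, 6]
side0 right (-0.07, 0.07) [20, 427, 200, 0, 0, 0, 0, 0, 0, 0, 0, 0, 0, 0, 0, 0, 0, 0]
white z [-0.005, -0.004, -0.004, -0.003, -0.002, -0.001, -0.001, -0.0, 0.0, 0.0, 0.001, 0.001, 0.001, 0.001, 0.002, 0.002, 0.002, 0.003, 0.003, 0.003, 0.003, 0.004, 0.004, 0.005, 0.006, 0.007, 0.009, 0.024, 0.025, 0.026, 0.026, 0.027, 0.028, 0.029, 0.029, 0.03, 0.032]
cam in tool [[ 0.    -0.968 -0.249  0.068]
 [ 1.     0.     0.    -0.   ]
 [-0.    -0.249  0.968 -0.141]
 [ 0.     0.     0.     1.   ]] 60.434385869429896 tool [[-0.914 -0.406 -0.001  0.254]
 [-0.406  0.914  0.002 -0.571]
 [ 0.     0.002 -1.     0.244]
 [ 0.     0.     0.     1.   ]]
```

Depth settles it: the left tray is deep (walls about 55 mm) and the right one is shallow (about 27 mm). So the knob goes LEFT for the flat mailer, then RIGHT for the deep one. I'll write a delta helper and drive to the lever.

```bash
cat >> h.py <<'E'
from scipy.spatial.transform import Rotation as Ro
C=np.array([.530,.219]);YS=-4.5      # sorter
MO=np.array([.4655,-.278]);ME=82.   # magazine origin, exit direction (deg)
def sor(x,y,z,yaw=0): return (*(C+Ro.from_euler('z',YS,degrees=True).as_matrix()[:2,:2]@[x,y]),z,YS+yaw)
def mag(ahead,side,z): e=np.radians(ME); return (*(MO+ahead*np.array([np.cos(e),np.sin(e)])+side*np.array([-np.sin(e),np.cos(e)])),z,ME-180)
def go(*targets):
    o=ctrl.get_obs(); R=Ro.from_quat(o['ee_rot'],scalar_first=True).as_matrix(); p=o['eef_pos']; yaw=np.degrees(np.arctan2(R[1,0],R[0,0]))
    print('t',round(o['time_s'],2),'tcp',p.round(4),'yaw',round(yaw,2),'F',o['contact_force'].round(1),'w',round(o['width'],3))
    for x,y,z,w in targets:
        d=R.T@(np.array([x,y,z])-p)*100; t=-np.radians((w-yaw+180)%360-180); print('->',np.round([x,y,z,w],4),'delta',d.round(2),round(t,3))
E
python3 -c "
from h import *
go((.45,-.25,.33,-94.5),sor(-.11,-.035,.33,-90),sor(-.11,-.035,.237,-90),sor(-.11,.058,.237,-90))"
```

```text
t 0.1 tcp [ 0.254  -0.5705  0.2436] yaw -156.02 F [-0.  -0.8  0.2] w 0.997
-> [  0.45  -0.25   0.33 -94.5 ] delta [-30.94  21.33  -8.6 ] -1.074
-> [  0.4176   0.1927   0.33   -94.5   ] delta [-45.97  63.1   -8.52] -1.074
-> [  0.4176   0.1927   0.237  -94.5   ] delta [-45.97  63.08   0.78] -1.074
-> [  0.4249   0.2855   0.237  -94.5   ] delta [-50.41  71.26   0.79] -1.074
```

Call:
send_rows:
  deltas:
    - [-31, 21.3, -8.6, -1.07]
    - [-31, 21.3, -8.6, -1.07]
    - [-31, 21.3, -8.6, -1.07]
    - [-31, 21.3, -8.6, -1.07]
    - [-31, 21.3, -8.6, -1.07]
    - [-31, 21.3, -8.6, -1.07]
    - [-31, 21.3, -8.6, -1.07]
    - [-31, 21.3, -8.6, -1.07]
  claw: -1
  grip_force: 20

```text
time_s: 0.9
eef_pos: [0.4518, -0.2479, 0.3312]
ee_rot: [0.0, -0.679, 0.734, -0.0]
contact_force: [0.4, -0.5, -0.8]
width: 0.355
```

```bash
python3 -c "
from h import *
go((.45,-.25,.33,-94.5),sor(-.11,-.035,.33,-90),sor(-.11,-.035,.237,-90),sor(-.11,.058,.237,-90))"
```

```text
t 0.9 tcp [ 0.4518 -0.2479  0.3312] yaw -94.42 F [ 0.4 -0.5 -0.8] w 0.355
-> [  0.45  -0.25   0.33 -94.5 ] delta [0.23 0.16 0.12] 0.001
-> [  0.4176   0.1927   0.33   -94.5   ] delta [-43.67   6.8    0.12] 0.001
-> [  0.4176   0.1927   0.237  -94.5   ] delta [-43.66   6.81   9.42] 0.001
-> [  0.4249   0.2855   0.237  -94.5   ] delta [-52.96   6.8    9.42] 0.001
```

```bash
python3 -c "
from h import *
s=snap('wrist','w1')"
```

```text
(no output)
```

View pics/w1.png

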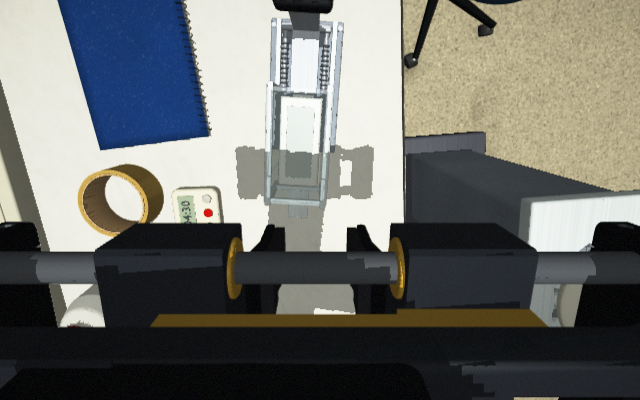

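Call:
send_rows:
  deltas:
    - [-43.7, 6.8, 0, 0]
    - [-43.7, 6.8, 0, 0]
    - [-43.7, 6.8, 0, 0]
    - [-43.7, 6.8, 0, 0]
    - [-43.7, 6.8, 0, 0]
    - [-43.7, 6.8, 0, 0]
    - [-43.7, 6.8, 0, 0]
    - [-43.7, 6.8, 0, 0]

```text
time_s: 1.75
eef_pos: [0.4209, 0.1505, 0.3305]
ee_rot: [0.0, -0.678, 0.735, 0.0]
contact_force: [1.0, -0.2, -0.2]
width: 0.004
```

Call:
send_rows:
  deltas:
    - [0, 0, 0, 0]
    - [0, 0, 0, 0]
    - [0, 0, 0, 0]

```text
time_s: 2.05
eef_pos: [0.4217, 0.1479, 0.3303]
ee_rot: [-0.0, -0.677, 0.736, 0.0]
contact_force: [0.0, -0.1, -0.2]
width: 0.007
```

```bash
python3 -c "
from h import *
go(sor(-.11,-.035,.33,-90),sor(-.11,-.035,.237,-90),sor(-.11,.058,.237,-90))"
```

```text
t 2.05 tcp [0.4217 0.1479 0.3303] yaw -94.74 F [ 0.  -0.1 -0.2] w 0.007
-> [  0.4176   0.1927   0.33   -94.5   ] delta [-4.43  0.78  0.03] -0.004
-> [  0.4176   0.1927   0.237  -94.5   ] delta [-4.44  0.77  9.33] -0.004
-> [  0.4249   0.2855   0.237  -94.5   ] delta [-13.74   0.81   9.32] -0.004
```

The wrist view shows the tower from above: rails at about x=270–325, rows 80–205, thumb plate at about (303,5). The tool is at the cabinet now. Descend right of the knob, then push it left.

Call:
send_rows:
  deltas:
    - [-4.4, 0.8, 0, 0]
    - [-4.4, 0.8, 0, 0]
    - [-4.4, 0.8, 4.5, 0]
    - [-4.4, 0.8, 9.3, 0]
    - [-4.4, 0.8, 9.3, 0]
    - [-4.4, 0.8, 9.3, 0]

```text
time_s: 2.65
eef_pos: [0.4184, 0.1921, 0.2385]
ee_rot: [-0.0, -0.677, 0.736, -0.001]
contact_force: [0.8, -0.6, 0.3]
width: 0.004
```

Call:
send_rows:
  deltas:
    - [-1.5, 0, 0, 0]
    - [-3, 0, 0, 0]
    - [-4.5, 0, 0, 0]
    - [-6, 0, 0, 0]
    - [-7, 0, 0, 0]
    - [-8, 0, 0, 0]
    - [-8.5, 0, 0, 0]
    - [-8.5, 0, 0, 0]

```text
time_s: 3.45
eef_pos: [0.4245, 0.279, 0.2375]
ee_rot: [0.0, -0.678, 0.735, 0.0]
contact_force: [0.8, -0.0, 0.1]
width: 0.005
```

```bash
python3 -c "
from h import *
go(sor(-.11,.058,.237,-90),sor(-.11,.062,.237,-90))"
```

```text
t 3.45 tcp [0.4245 0.279  0.2375] yaw -94.65 F [ 0.8 -0.   0.1] w 0.005
-> [  0.4249   0.2855   0.237  -94.5   ] delta [-0.65  0.01  0.05] -0.003
-> [  0.4252   0.2894   0.237  -94.5   ] delta [-1.05  0.01  0.05] -0.003
```

Call:
send_rows:
  deltas:
    - [-0.2, 0, 0, 0]
    - [-0.4, 0, 0, 0]
    - [-0.6, 0, 0, 0]
    - [-0.6, 0, 0, 0]

```text
time_s: 3.85
eef_pos: [0.4247, 0.283, 0.2373]
ee_rot: [-0.001, -0.677, 0.736, -0.0]
contact_force: [0.2, -3.4, -0.2]
width: 0.008
```

```bash
python3 - <<'E'
from h import *
s=snap('side','s1');W=pts(s);cv2.imwrite('pics/s1c.png',cv2.resize(s['im'][200:370,230:390],None,fx=3.5,fy=3.5,interpolation=cv2.INTER_CUBIC))
E
```

```text
(no output)
```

View pics/s1c.png

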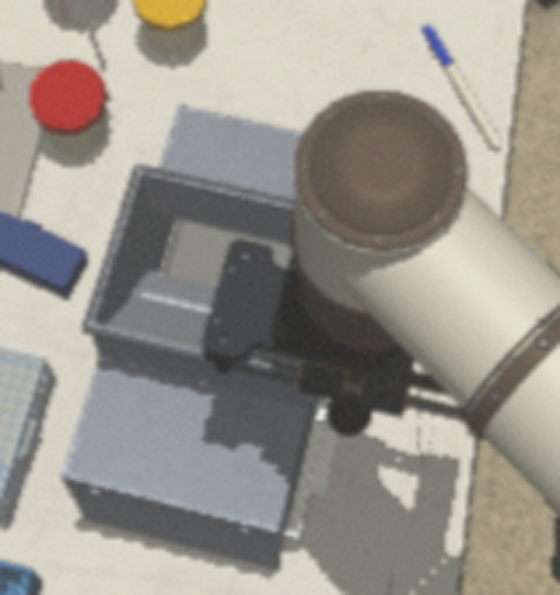

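The blade now leans against the left wall, with the knob at crop (349,412). Push gently until the force rises, to confirm the stop.

Call:
send_rows:
  deltas:
    - [-0.2, 0, 0, 0]
    - [-0.4, 0, 0, 0]
    - [-0.4, 0, 0, 0]

```text
time_s: 4.2
eef_pos: [0.4246, 0.2837, 0.2372]
ee_rot: [-0.004, -0.677, 0.736, -0.002]
contact_force: [0.9, -12.9, 1.8]
width: 0.002
```

```bash
python3 - <<'E'
from h import *
s=load('s1'); p=ray(s,230+349/3.5-.4,200+412/3.5-.4,.228); print(p,(p[:2]-C)@Ro.from_euler('z',YS,degrees=True).as_matrix()[:2,:2])
# magazine from wrist w1
s=load('w1'); W=pts(s)
for n,u,v,z in(('L front',267,203,.125),('R front',327,205,.125),('L back',268,83,.125),('R back',331,85,.125),('third top',0,0,0)):
    if z: print(n,ray(s,u,v,z).round(4), W[v,u].round(4))
m=np.zeros((400,640),bool);m[95:190,285:320]=1
z=W[...,2];print(np.nanpercentile(z[m],[5,50,95]))
mm=m&(abs(z-.08)<.006);p=W[mm][:,:2].astype(np.float32);print(cv2.minAreaRect(p) if len(p) else 0)
T=np.zeros((400,640),bool);T[0:13,272:335]=1;t=T&(s['im'].max(2)<40);v,u=np.where(t);print('thumb',ray(s,u.min(),12,.14),ray(s,u.max(),12,.14), ray(s,303,12,.151), np.nanmedian(W[t],0))
T=np.zeros((400,640),bool);T[200:222,270:325]=1;t=T&(abs(z-.03)<.004);print('tongue',cv2.minAreaRect(W[t][:,:2].astype(np.float32)))
go(sor(-.11,.03,.237,-90))
E
```

```text
[0.42761579 0.30650356 0.228     ] [-0.10893404  0.07920084]
L front [ 0.5049 -0.2215  0.125 ] [ 0.5047 -0.2219  0.1265]
R front [ 0.4422 -0.2145  0.125 ] [ 0.4407 -0.1777 -0.0015]
L back [ 0.4905 -0.3409  0.125 ] [ 0.4903 -0.3408  0.1264]
R back [ 0.4301 -0.3344  0.125 ] [ 0.4301 -0.3344  0.1252]
[0.06578544 0.08104939 0.08247548]
((0.46440213918685913, -0.2749418020248413), (0.10565979033708572, 0.04051157459616661), 84.04942321777344)
thumb [ 0.47761545 -0.39859389  0.14      ] [ 0.42591068 -0.39459639  0.14      ] [ 0.45116151 -0.39388016  0.151     ] [ 0.45082616 -0.39959316  0.14920243]
tongue ((0.481099009513855, -0.1830160915851593), (0.017408104613423347, 0.025850048288702965), 86.09778594970703)
t 4.2 tcp [0.4246 0.2837 0.2372] yaw -94.75 F [  0.9 -12.9   1.8] w 0.002
-> [  0.4227   0.2575   0.237  -94.5   ] delta [ 2.63 -0.02  0.05] -0.004
```

The stop is reached: 12.9 N, and the knob measures 79 mm to the side. Back off and go behind the thumb plate with the refined magazine pose.

```bash
sed -i 's/^MO=.*/MO=np.array([.466,-.277]);ME=83.3/' h.py; python3 -c "
from h import *
go(sor(-.11,.03,.33,-90),mag(-.165,0,.33),mag(-.165,0,.153))"
```

```text
t 4.2 tcp [0.4246 0.2837 0.2372] yaw -94.75 F [  0.9 -12.9   1.8] w 0.002
-> [  0.4227   0.2575   0.33   -94.5   ] delta [ 2.72 -0.   -9.25] -0.004
-> [  0.4467  -0.4409   0.33   -96.7   ] delta [72.11 -8.19 -8.61] 0.034
-> [  0.4467  -0.4409   0.153  -96.7   ] delta [71.95 -8.23  9.09] 0.034
```

Call:
send_rows:
  deltas:
    - [2.6, 0, 0, 0]
    - [2.6, 0, -5, 0]
    - [2.6, 0, -9, 0]
    - [2.6, 0, -9, 0]

```text
time_s: 4.6
eef_pos: [0.4259, 0.2644, 0.3348]
ee_rot: [0.009, -0.678, 0.735, 0.0]
contact_force: [-0.7, 0.1, -0.4]
width: 0.009
```

```bash
python3 -c "
from h import *
go(mag(-.165,0,.33),mag(-.165,0,.153))"
```

```text
t 4.6 tcp [0.4259 0.2644 0.3348] yaw -94.65 F [-0.7  0.1 -0.4] w 0.009
-> [  0.4467  -0.4409   0.33   -96.7   ] delta [70.13 -7.79 -0.32] 0.036
-> [  0.4467  -0.4409   0.153  -96.7   ] delta [70.35 -7.59 17.38] 0.036
```

Call:
send_rows:
  deltas:
    - [35, -3.9, 0, 0.02]
    - [35, -3.9, 0, 0.02]
    - [35, -3.9, 0, 0.02]
    - [35, -3.9, 0, 0.02]
    - [35, -3.9, 0, 0.02]
    - [35, -3.9, 0, 0.02]
    - [35, -3.9, 0, 0.02]
    - [35, -3.9, 0, 0.02]

```text
time_s: 5.4
eef_pos: [0.4337, -0.094, 0.3279]
ee_rot: [0.001, -0.667, 0.745, -0.001]
contact_force: [-0.7, 0.2, -0.0]
width: 0.009
```

Call:
send_rows:
  deltas:
    - [35, -3.9, 0, 0.02]
    - [35, -3.9, 0, 0.02]
    - [35, -3.9, 0, 0.02]
    - [35, -3.9, 0, 0.02]
    - [35, -3.9, 0, 0.02]
    - [35, -3.9, 0, 0.02]
    - [35, -3.9, 0, 0.02]
    - [35, -3.9, 0, 0.02]

```text
time_s: 6.2
eef_pos: [0.4373, -0.4465, 0.3253]
ee_rot: [0.0, -0.661, 0.75, -0.0]
contact_force: [0.0, 1.7, -0.6]
width: 0.004
```

```bash
python3 -c "
from h import *
go(mag(-.165,0,.33),mag(-.165,0,.153))"
```

```text
t 6.2 tcp [ 0.4373 -0.4465  0.3253] yaw -97.25 F [ 0.   1.7 -0.6] w 0.004
-> [  0.4467  -0.4409   0.33   -96.7   ] delta [-0.68 -0.87 -0.47] -0.01
-> [  0.4467  -0.4409   0.153  -96.7   ] delta [-0.68 -0.86 17.23] -0.01
```

Call:
send_rows:
  deltas:
    - [-0.7, -0.9, 0, -0.01]
    - [-0.7, -0.9, 5, -0.01]
    - [-0.7, -0.9, 10, -0.01]
    - [-0.7, -0.9, 14, -0.01]
    - [-0.7, -0.9, 17.2, -0.01]
    - [-0.7, -0.9, 17.2, -0.01]
    - [-0.7, -0.9, 17.2, -0.01]

```text
time_s: 6.9
eef_pos: [0.4479, -0.4355, 0.1569]
ee_rot: [0.0, -0.667, 0.745, -0.001]
contact_force: [0.4, 0.1, -0.3]
width: 0.005
```

Call:
send_rows:
  deltas:
    - [-1, 0, 0, 0]
    - [-2, 0, 0, 0]
    - [-3, 0, 0, 0]
    - [-4, 0, 0, 0]
    - [-5, 0, 0, 0]
    - [-6, 0, 0, 0]
    - [-6.8, 0, 0, 0]
    - [-6.8, 0, 0, 0]

```text
time_s: 7.7
eef_pos: [0.4566, -0.3696, 0.1584]
ee_rot: [0.001, -0.667, 0.745, -0.005]
contact_force: [2.8, -6.1, -0.0]
width: 0.007
```

```bash
python3 -c "
from h import *
go(mag(-.0875,0,.153))"
```

```text
t 7.7 tcp [ 0.4566 -0.3696  0.1584] yaw -96.32 F [ 2.8 -6.1 -0. ] w 0.007
-> [  0.4558  -0.3639   0.153  -96.7   ] delta [-0.56  0.15  0.54] 0.007
```

Call:
send_rows:
  deltas:
    - [-0.3, 0, 0.2, 0]
    - [-0.6, 0, 0.3, 0]
    - [-0.9, 0, 0.3, 0]
    - [-0.9, 0, 0.3, 0]

```text
time_s: 8.1
eef_pos: [0.4568, -0.3647, 0.1565]
ee_rot: [-0.001, -0.667, 0.745, -0.007]
contact_force: [-2.3, -18.0, 0.1]
width: 0.005
```

The pusher is at its stop (18 N, and the position agrees). Retreat, then go up and over to the exit end with the jaws open.

Call:
send_rows:
  deltas:
    - [2, 0, 0, 0]
    - [4, 0, 0, 0]
    - [6, 0, 0, 0]
    - [8.5, 0, 0, 0]
    - [8.5, 0, -5, 0]
    - [8.5, 0, -10, 0]
    - [8.5, 0, -14, 0]
    - [8.5, 0, -14, 0]
  claw: 0.6

```text
time_s: 8.9
eef_pos: [0.4475, -0.4455, 0.3017]
ee_rot: [0.001, -0.667, 0.745, -0.008]
contact_force: [-0.9, 0.7, 0.2]
width: 0.647
```

```bash
python3 -c "
from h import *
go(mag(.02,0,.30),mag(.105,0,.30),mag(.1005,0,.04))"
```

```text
t 8.9 tcp [ 0.4475 -0.4455  0.3017] yaw -96.37 F [-0.9  0.7  0.2] w 0.647
-> [  0.4683  -0.2571   0.3    -96.7   ] delta [-1.895e+01  1.000e-02  1.000e-02] 0.006
-> [  0.4783  -0.1727   0.3    -96.7   ] delta [-27.45  -0.04  -0.06] 0.006
-> [ 4.777e-01 -1.772e-01  4.000e-02 -9.670e+01] delta [-27.22   0.32  25.94] 0.006
```

Call:
send_rows:
  deltas:
    - [-33, 0, 0, 0]
    - [-33, 0, 0, 0]
    - [-33, 0, 0, 0]
    - [-33, 0, 0, 0]
    - [-33, 0, 0, 0]
    - [-33, 0, 0, 0]
    - [-33, 0, 0, 0]
    - [-33, 0, 0, 0]

```text
time_s: 9.7
eef_pos: [0.4819, -0.1127, 0.2932]
ee_rot: [0.001, -0.668, 0.744, -0.0]
contact_force: [0.0, -1.1, -0.4]
width: 0.796
```

```bash
cat > mm.py <<'E'
from h import *
import sys
tag,ztop=sys.argv[1],float(sys.argv[2])
s=snap('wrist',tag);W=pts(s)
e=np.radians(ME);L=np.stack([(W[...,:2]-MO)@[np.cos(e),np.sin(e)],(W[...,:2]-MO)@[-np.sin(e),np.cos(e)]],-1)
m=(abs(W[...,2]-ztop)<.005)&(L[...,0]>.063)&(L[...,0]<.13)&(abs(L[...,1])<.04)
l=L[m];print(len(l),'ahead',np.percentile(l[:,0],[1,99]).round(4),'side',np.percentile(l[:,1],[2,98]).round(4),'z',np.nanmedian(W[m][:,2]))
p=cv2.minAreaRect(W[m][:,:2].astype(np.float32));print(p)
go(mag(.105,0,.30),mag(.1005,0,.04))
E
python3 mm.py w2 .044
```

```text
1620 ahead [0.0637 0.1032] side [-0.0255  0.0183] z 0.0450240705937385
((0.47594350576400757, -0.19450165331363678), (0.04063628613948822, 0.05305323004722595), 82.52664947509766)
t 9.75 tcp [ 0.4818 -0.1142  0.2931] yaw -96.19 F [ 0.8 -0.7  0.9] w 0.8
-> [  0.4783  -0.1727   0.3    -96.7   ] delta [ 5.86 -0.28 -0.69] 0.009
-> [ 4.777e-01 -1.772e-01  4.000e-02 -9.670e+01] delta [ 6.33 -0.25 25.31] 0.009
```

View pics/w2.png

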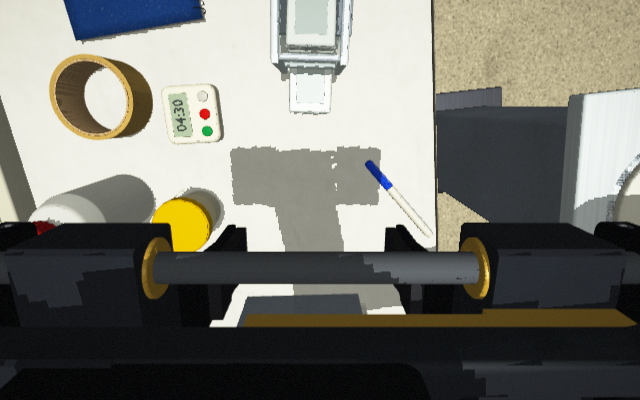

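The mailer stands out about 43 mm, centred about 3.5 mm to one side; the end is at pixel (310,110). Go over it and descend.

```bash
python3 -c "
from h import *
go(mag(.101,-.0035,.29),mag(.101,-.0035,.10),mag(.101,-.0035,.04))"
```

```text
t 9.75 tcp [ 0.4818 -0.1142  0.2931] yaw -96.19 F [ 0.8 -0.7  0.9] w 0.8
-> [  0.4813  -0.1771   0.29   -96.7   ] delta [ 6.26 -0.62  0.31] 0.009
-> [  0.4813  -0.1771   0.1    -96.7   ] delta [ 6.28 -0.61 19.31] 0.009
-> [ 4.813e-01 -1.771e-01  4.000e-02 -9.670e+01] delta [ 6.28 -0.6  25.31] 0.009
```

Call:
send_rows:
  deltas:
    - [6.3, -0.6, 0, 0.01]
    - [6.3, -0.6, 4, 0.01]
    - [6.3, -0.6, 8.5, 0.01]
    - [6.3, -0.6, 13, 0.01]
    - [6.3, -0.6, 16, 0.01]
    - [6.3, -0.6, 17, 0.01]
    - [6.3, -0.6, 17, 0.01]

```text
time_s: 10.45
eef_pos: [0.4804, -0.1802, 0.1217]
ee_rot: [-0.001, -0.662, 0.749, 0.001]
contact_force: [0.3, -0.6, 0.7]
width: 0.803
```

```bash
python3 -c "
from h import *
go(mag(.101,-.0035,.04))"
```

```text
t 10.45 tcp [ 0.4804 -0.1802  0.1217] yaw -97.04 F [ 0.3 -0.6  0.7] w 0.803
-> [ 4.813e-01 -1.771e-01  4.000e-02 -9.670e+01] delta [-0.32 -0.07  8.17] -0.006
```

Call:
send_rows:
  deltas:
    - [-0.3, 0, 0, 0]
    - [-0.3, 0, 3, 0]
    - [-0.3, 0, 6, 0]
    - [-0.3, 0, 8.1, 0]
    - [-0.3, 0, 8.1, 0]
    - [-0.3, 0, 8.1, 0]

```text
time_s: 11.05
eef_pos: [0.4831, -0.1768, 0.0433]
ee_rot: [0.001, -0.663, 0.749, -0.001]
contact_force: [0.2, -0.0, 1.5]
width: 0.801
```

```bash
python3 -c "
from h import *
go(mag(.101,-.0035,.04))"
```

```text
t 11.05 tcp [ 0.4831 -0.1768  0.0433] yaw -96.95 F [ 0.2 -0.   1.5] w 0.801
-> [ 4.813e-01 -1.771e-01  4.000e-02 -9.670e+01] delta [0.06 0.18 0.33] -0.004
```

Call:
send_rows:
  deltas:
    - [0, 0.1, 0.2, 0]
    - [0, 0.1, 0.2, 0]
    - [0, 0.1, 0.2, 0]
    - [0, 0.1, 0.2, 0]
    - [0, 0.1, 0.2, 0]
    - [0, 0.1, 0.2, 0]
  claw: -1
  grip_force: 25

```text
time_s: 11.65
eef_pos: [0.4809, -0.1766, 0.0402]
ee_rot: [0.0, -0.663, 0.749, -0.0]
contact_force: [-1.4, 1.0, 5.2]
width: 0.526
```

Call:
send_rows:
  deltas:
    - [0, 0, 0, 0]
    - [0, 0, 0, 0]

```text
time_s: 11.85
eef_pos: [0.4809, -0.1766, 0.0402]
ee_rot: [0.0, -0.663, 0.749, -0.0]
contact_force: [-1.0, 1.4, 6.8]
width: 0.529
```

Gripped (0.529 = 46 mm). Draw it out along the exit direction, then lift.

Call:
send_rows:
  deltas:
    - [-0.8, 0, -0.1, 0]
    - [-2, 0, -0.1, 0]
    - [-3.2, 0, -0.1, 0]
    - [-4.4, 0, -0.1, 0]
    - [-5.6, 0, -0.1, 0]
    - [-6.8, 0, -0.1, 0]
    - [-8, 0, -0.1, 0]
    - [-8, 0, -0.1, 0]

```text
time_s: 12.65
eef_pos: [0.4907, -0.0957, 0.0406]
ee_rot: [0.0, -0.664, 0.748, -0.0]
contact_force: [-1.3, -0.7, -0.3]
width: 0.523
```

Call:
send_rows:
  deltas:
    - [0, 0, -3, 0]
    - [0, 0, -7, 0]
    - [0, 0, -12, 0]
    - [0, 0, -17, 0]
    - [0, 0, -22, 0]
    - [0, 0, -27, 0]
    - [0, 0, -29, 0]
    - [0, 0, -29, 0]

```text
time_s: 13.45
eef_pos: [0.4915, -0.0974, 0.3346]
ee_rot: [0.003, -0.663, 0.749, -0.003]
contact_force: [-0.3, 0.1, -0.3]
width: 0.518
```

```bash
python3 - <<'E'
from h import *
s=snap('wrist','w3'); W=pts(s)
go(sor(-.028,-.008,.33,0),sor(.028,-.008,.33,180),sor(-.028,-.008,.227,0))
E
```

```text
t 13.5 tcp [ 0.4904 -0.0972  0.3318] yaw -97.02 F [-0.3 -0.4 -1.3] w 0.522
-> [ 0.5015  0.2132  0.33   -4.5   ] delta [-30.94   2.7    0.21] -1.615
-> [  0.5573   0.2088   0.33   175.5   ] delta [-31.19  -2.9    0.23] 1.527
-> [ 0.5015  0.2132  0.227  -4.5   ] delta [-30.93   2.73  10.51] -1.615
```

View pics/w3.png

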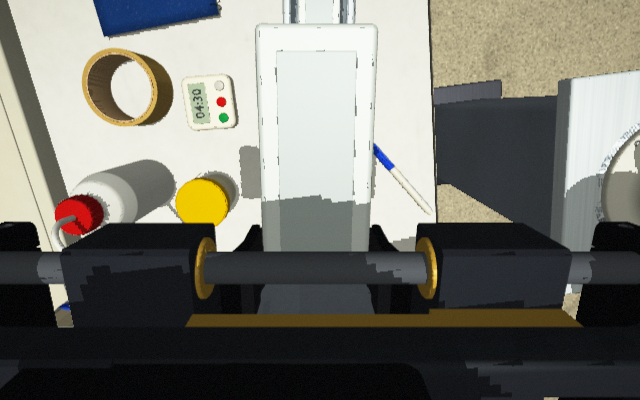

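The flat mailer is held level, lengthwise along tool x, with its far end at image row 25. It's gripped near its end, so its centre lies about 48 mm along tool +x. Check that and get the deltas.

```bash
python3 - <<'E'
from h import *
s=load('w3'); o=ctrl.get_obs(); p=o['eef_pos']
R=Ro.from_quat(o['ee_rot'],scalar_first=True).as_matrix()
for u,v in((317,25),(257,40),(378,40),(262,200),(372,200)): print(R.T@(ray(s,u,v,p[2]+.004)-p))
go(sor(-.048,-.008,.33,0))
E
```

```text
[ 0.09743045 -0.00058598 -0.00412514]
[ 0.09227338 -0.02323131 -0.00404969]
[ 0.09222941  0.02239125 -0.0041881 ]
[ 0.02962995 -0.02375504 -0.00396652]
[ 0.02975913  0.02274225 -0.0041078 ]
t 13.5 tcp [ 0.4904 -0.0972  0.3318] yaw -97.02 F [-0.3 -0.4 -1.3] w 0.522
-> [ 0.4815  0.2148  0.33   -4.5   ] delta [-30.85   4.69   0.2 ] -1.615
```

Call:
send_rows:
  deltas:
    - [-31, 4.7, 0, -1.61]
    - [-31, 4.7, 0, -1.61]
    - [-31, 4.7, 0, -1.61]
    - [-31, 4.7, 0, -1.61]
    - [-31, 4.7, 0, -1.61]
    - [-31, 4.7, 0, -1.61]
    - [-31, 4.7, 0, -1.61]
    - [-31, 4.7, 0, -1.61]

```text
time_s: 14.3
eef_pos: [0.4803, 0.2183, 0.3274]
ee_rot: [0.002, 0.971, -0.239, -0.002]
contact_force: [-0.1, -0.9, -0.2]
width: 0.525
```

```bash
python3 -c "
from h import *
go(sor(-.047,-.008,.33,0))"
```

```text
t 14.3 tcp [0.4803 0.2183 0.3274] yaw -27.69 F [-0.1 -0.9 -0.2] w 0.525
-> [ 0.4825  0.2147  0.33   -4.5   ] delta [ 0.36  0.22 -0.26] -0.405
```

Call:
send_rows:
  deltas:
    - [0.4, 0.2, 0, -0.4]
    - [0.4, 0.2, 0, -0.4]
    - [0.4, 0.2, 0, -0.4]
    - [0.4, 0.2, 0, -0.4]
    - [0.4, 0.2, 0, -0.4]

```text
time_s: 14.8
eef_pos: [0.4835, 0.2122, 0.329]
ee_rot: [0.001, 0.999, -0.048, -0.001]
contact_force: [-0.2, -0.5, 0.4]
width: 0.521
```

```bash
python3 -c "
from h import *
go(sor(-.047,-.008,.226,0))"
```

```text
t 14.8 tcp [0.4835 0.2122 0.329 ] yaw -5.46 F [-0.2 -0.5  0.4] w 0.521
-> [ 0.4825  0.2147  0.226  -4.5   ] delta [-0.09 -0.26 10.3 ] -0.017
```

Call:
send_rows:
  deltas:
    - [-0.1, -0.2, 3, -0.01]
    - [-0.1, -0.2, 6, -0.01]
    - [-0.1, -0.2, 8.5, -0.01]
    - [-0.1, -0.2, 10, -0.01]
    - [-0.1, -0.2, 10, -0.01]
    - [-0.1, -0.2, 10, -0.01]

```text
time_s: 15.4
eef_pos: [0.4834, 0.2146, 0.2307]
ee_rot: [0.0, 0.999, -0.042, 0.0]
contact_force: [0.1, -0.0, -0.1]
width: 0.524
```

```bash
python3 -c "
from h import *
go(sor(-.047,-.008,.226,0))"
```

```text
t 15.4 tcp [0.4834 0.2146 0.2307] yaw -4.79 F [ 0.1 -0.  -0.1] w 0.524
-> [ 0.4825  0.2147  0.226  -4.5   ] delta [-0.08 -0.    0.47] -0.005
```

Positioned well; release.

Call:
send_rows:
  deltas:
    - [0, 0, 0.2, 0]
    - [0, 0, 0.2, 0]
    - [0, 0, 0.2, 0]
    - [0, 0, 0.2, 0]
    - [0, 0, 0.2, 0]
    - [0, 0, 0.2, 0]
  claw: 0.26

```text
time_s: 16.0
eef_pos: [0.4832, 0.2147, 0.2287]
ee_rot: [-0.0, 0.999, -0.041, 0.0]
contact_force: [0.9, 0.2, 1.1]
width: 0.629
```

Call:
send_rows:
  deltas:
    - [0, 0, -4, 0]
    - [0, 0, -8, 0]
    - [0, 0, -12, 0]
    - [0, 0, -12, 0]

```text
time_s: 16.4
eef_pos: [0.4854, 0.2157, 0.3552]
ee_rot: [-0.004, 0.999, -0.041, 0.006]
contact_force: [-0.3, 0.4, 0.4]
width: 0.632
```

```bash
python3 - <<'E'
from h import *
s=snap('side','s2');q=snap('wrist','w4')
a=cv2.resize(s['im'][225:365,240:390],None,fx=2.6,fy=2.6,interpolation=cv2.INTER_CUBIC)
c=np.zeros((400,795,3),np.uint8);c[:364,:390]=a;c[:250,395:]=cv2.resize(q['im'],(400,250));cv2.imwrite('pics/v4.png',c)
go(sor(-.11,.115,.30,-90))
E
```

```text
t 16.5 tcp [0.4832 0.2149 0.3494] yaw -4.75 F [-1.  -0.3 -0.9] w 0.628
-> [  0.4294   0.3423   0.3    -94.5   ] delta [ -6.42 -12.24   4.96] 1.566
```

View pics/v4.png

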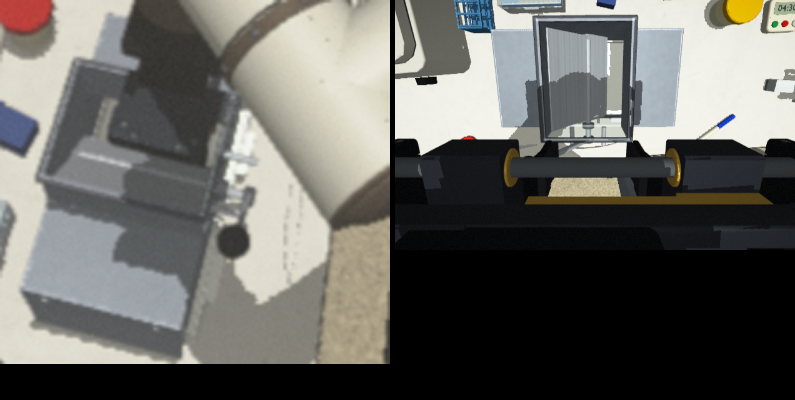

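The blade still leans left, and something pale shows in the right bay through the mouth. Check its height by depth.

```bash
python3 - <<'E'
from h import *
R2=Ro.from_euler('z',YS,degrees=True).as_matrix()[:2,:2]
for t in('w4','s2'):
    s=load(t);W=pts(s);L=(W[...,:2]-C)@R2
    m=(abs(L[...,0])<.07)&(L[...,1]<-.01)&(L[...,1]>-.15)&(W[...,2]<.12)
    for lo in np.arange(-.005,.1,.01):
        k=m&(W[...,2]>=lo)&(W[...,2]<lo+.01)
        if k.sum()>5: print(t,round(lo,3),k.sum(),np.percentile(L[k],[5,95],axis=0).round(3).tolist())
E
```

```text
w4 -0.005 2227 [[-0.062, -0.071], [0.064, -0.04]]
w4 0.005 283 [[-0.061, -0.072], [0.062, -0.041]]
w4 0.065 607 [[-0.062, -0.034], [0.064, -0.028]]
w4 0.075 752 [[-0.062, -0.028], [0.064, -0.021]]
w4 0.085 813 [[-0.062, -0.02], [0.064, -0.013]]
w4 0.095 303 [[-0.062, -0.013], [0.063, -0.01]]
s2 -0.005 52 [[-0.056, -0.103], [0.069, -0.06]]
s2 0.005 12 [[-0.056, -0.099], [0.066, -0.059]]
s2 0.065 40 [[-0.055, -0.035], [0.066, -0.027]]
s2 0.075 76 [[-0.058, -0.028], [0.065, -0.02]]
s2 0.085 79 [[-0.054, -0.02], [0.062, -0.013]]
s2 0.095 30 [[-0.061, -0.013], [0.061, -0.01]]
```

The floor of the right tray is clear over y −0.04..−0.10, so the mailer has probably come to rest nearer the outer wall. I'll move to the left of the lever and look through the clear front.

Call:
send_rows:
  deltas:
    - [-3, -6, 0, 0.8]
    - [-6.4, -12.2, 0, 1.57]
    - [-6.4, -13.2, 0, 1.57]
    - [-6.4, -13.2, 0, 1.57]
    - [-6.4, -13.2, 0, 1.57]
    - [-6.4, -13.2, 0, 1.57]
    - [-6.4, -13.2, 0, 1.57]
    - [-6.4, -13.2, 0, 1.57]
  claw: -1

```text
time_s: 17.3
eef_pos: [0.4297, 0.3512, 0.3465]
ee_rot: [0.002, 0.809, -0.588, -0.0]
contact_force: [0.2, 0.2, 0.4]
width: 0.029
```

```bash
python3 - <<'E'
from h import *
s=snap('scene','c1')
cv2.imwrite('pics/c1c.png',cv2.resize(s['im'][150:250,180:300],None,fx=6,fy=6,interpolation=cv2.INTER_CUBIC))
R2=Ro.from_euler('z',YS,degrees=True).as_matrix()[:2,:2]
W=pts(s);L=(W[...,:2]-C)@R2
m=(abs(L[...,0])<.07)&(L[...,1]<-.01)&(L[...,1]>-.15)&(W[...,2]<.12)
for lo in np.arange(-.005,.1,.01):
    k=m&(W[...,2]>=lo)&(W[...,2]<lo+.01)
    if k.sum()>5: print(round(lo,3),k.sum(),np.percentile(L[k],[5,95],axis=0).round(3).tolist())
go(sor(-.11,.125,.235,-90),sor(-.11,-.058,.235,-90))
E
```

```text
-0.005 181 [[-0.068, -0.149], [0.042, -0.02]]
0.005 62 [[-0.069, -0.147], [0.058, -0.015]]
0.015 37 [[-0.069, -0.147], [0.06, -0.016]]
0.025 37 [[-0.067, -0.147], [0.061, -0.106]]
0.035 30 [[-0.061, -0.148], [0.057, -0.144]]
0.045 38 [[-0.062, -0.147], [0.059, -0.144]]
0.055 30 [[-0.062, -0.147], [0.066, -0.144]]
0.065 38 [[-0.067, -0.147], [0.055, -0.144]]
0.075 26 [[-0.06, -0.147], [0.051, -0.144]]
0.085 39 [[-0.058, -0.148], [0.061, -0.144]]
0.095 46 [[-0.065, -0.147], [0.063, -0.011]]
t 17.35 tcp [0.4297 0.3511 0.3465] yaw -72.31 F [-0.1 -0.3  0.5] w 0.019
-> [  0.4301   0.3522   0.235  -94.5   ] delta [-0.12 -0.11 11.15] 0.387
-> [  0.4158   0.1698   0.235  -94.5   ] delta [16.82  6.8  11.21] 0.387
```

View pics/c1c.png

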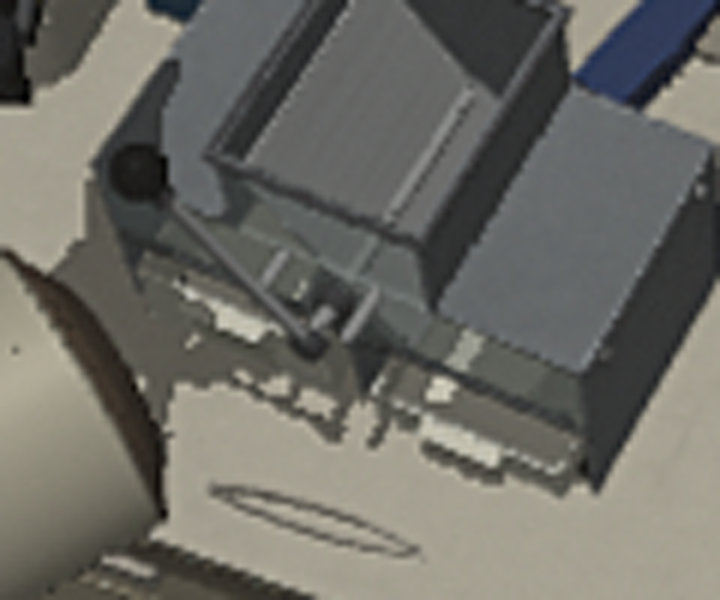

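```bash
python3 - <<'E'
from h import *
R2=Ro.from_euler('z',YS,degrees=True).as_matrix()[:2,:2]
for t in('w4','s2','c1'):
    s=load(t);W=pts(s);L=(W[...,:2]-C)@R2
    m=(abs(L[...,0])<.10)&(L[...,1]<-.01)&(L[...,1]>-.155)&(W[...,2]<.12)
    print(t,'rows x -.1..; cols y -.15..-.01 ; median z mm')
    for x in np.arange(-.1,.09,.02):
        r=[]
        for y in np.arange(-.15,-.01,.01):
            k=m&(abs(L[...,0]-x-.01)<=.01)&(abs(L[...,1]-y-.005)<=.005); r.append('%4s'%('.' if k.sum()<2 else int(round(1000*np.median(W[...,2][k])))))
        print('%5.2f'%x,' '.join(r))
E
```

```text
w4 rows x -.1..; cols y -.15..-.01 ; median z mm
-0.10    .    .    .    .    .    .    .    5    5    4    5    5    .    .
-0.08    .    .    .    .    .    .    .    4    4    5    6   79   84   95
-0.06    .    .    .    .    .    .    .    4    4    4    4   69   79   92
-0.04    .    .    .    .    .    .    .    4    4    4    4   69   79   92
-0.02    .    .    .    .    .    .    .    4    4    4    4   69   79   92
 0.00    .    .    .    .    .    .    .    4    4    4    4   69   79   92
 0.02    .    .    .    .    .    .    .    4    4    4    4   69   79   92
 0.04    .    .    .    .    .    .    .    4    4    4    4   69   79   92
 0.06    .    .    .    .    .    .    .    4    7   28   29   71   82   94
 0.08    .    .    .    .    .    .    .    .    .    .    .    .    .    .
s2 rows x -.1..; cols y -.15..-.01 ; median z mm
-0.10    .    .   -1    0    0   25   26   26   -1   24    2   26    0   15
-0.08    .    .    5    3    4   66    6   66    4    4    5   81   83   91
-0.06    .    .    .    .    1    2    2    3    3    3    .   70   77   93
-0.04    .    
[... 626 characters left out ...]
3    8    2    3
-0.08   58   72   77   75   84   76   82   74   84   71   78   84   78   22
-0.06   58    .    8    2    3    1   -1    0    1    2    1    2    0    6
-0.04   53    .    .    .    .    .    .    .    .    .    .    .    .    .
-0.02   49    .    .    .    .    .    .    .    .    .    .    .    .    .
 0.00   55    .    .    .    .    .    .    .    .    .    .    .    .   98
 0.02   47    .    .    .    .    .    .    .    .    .    .    .    .   95
 0.04   53    .    .    .    .    .    .    .    .    .    .    .    .  101
 0.06   57    .    .    .    .    .    .    .    .    .    .    .    .  110
 0.08    0   -1    .    .    .    .    .    .    .    .    .    .    .    .
```

The floor is clear exactly where it would be if the mailer slid to the outer side (y −0.084..−0.13), which is hidden from these views. A sideways wrist look through the mouth, before the lever moves, will confirm it.

```bash
python3 -c "
from h import *
go(sor(-.06,.155,.27,0))"
```

```text
t 17.35 tcp [0.4297 0.3511 0.3465] yaw -72.31 F [-0.1 -0.3  0.5] w 0.019
-> [ 0.4823  0.3782  0.27   -4.5   ] delta [-1.   -5.87  7.63] -1.183
```

Call:
send_rows:
  deltas:
    - [-1, -5.9, 2, -1.18]
    - [-1, -5.9, 4, -1.18]
    - [-1, -5.9, 6, -1.18]
    - [-1, -5.9, 7.6, -1.18]
    - [-1, -5.9, 7.6, -1.18]
    - [-1, -5.9, 7.6, -1.18]
    - [-1, -5.9, 7.6, -1.18]
    - [-1, -5.9, 7.6, -1.18]

```text
time_s: 18.15
eef_pos: [0.4827, 0.379, 0.2708]
ee_rot: [0.001, 0.999, -0.032, -0.001]
contact_force: [0.4, -1.2, -0.7]
width: 0.007
```

```bash
python3 - <<'E'
from h import *
R2=Ro.from_euler('z',YS,degrees=True).as_matrix()[:2,:2]
s=snap('wrist','w5');W=pts(s);L=(W[...,:2]-C)@R2
m=(abs(L[...,0])<.10)&(L[...,1]<-.01)&(L[...,1]>-.155)&(W[...,2]<.12)
for x in np.arange(-.1,.09,.02):
    r=[]
    for y in np.arange(-.15,-.01,.01):
        k=m&(abs(L[...,0]-x-.01)<=.01)&(abs(L[...,1]-y-.005)<=.005); r.append('%4s'%('.' if k.sum()<2 else int(round(1000*np.median(W[...,2][k])))))
    print('%5.2f'%x,' '.join(r))
go(sor(-.11,.135,.30,-90),sor(-.11,.13,.235,-90))
E
```

```text
-0.10    .    .    9    5    5    5    6    7   11    .    .    .    .    .
-0.08   18    .   14    4    4    5    5    6   92   94   94   91   95  103
-0.06   21    .   21   35   27   10    4    4    4    .    .   69   79   90
-0.04   22    .   42   37   29   19    4    4    4    .    .   69   79   89
-0.02   23    .   42   37   29   19    4    4    4    .    .   70   79   90
 0.00   22    .   42   37   29   19    4    4    5    .    .   69   80   90
 0.02   23    .   42   37   29   19    4    4    4    .    .   70   79   90
 0.04   21    .   23   35   27   16    4    4    4    .    .   69   79   90
 0.06   18   28   18   14   22   27   29   39   71   81   92   91   91   98
 0.08    .    .    .    .    .    .    .    .    .    .    .    .    .    .
t 18.2 tcp [0.4827 0.3791 0.2708] yaw -3.47 F [-0.2  1.2  0.5] w -0.0
-> [  0.4309   0.3622   0.3    -94.5   ] delta [-5.07  2.   -2.9 ] 1.589
-> [  0.4305   0.3572   0.235  -94.5   ] delta [-5.07  2.49  3.6 ] 1.589
```

The flat mailer is in the shallow tray, leaning on its outer wall (z 5–42 mm, y −0.095..−0.135). Now push the lever right at the present yaw.

```bash
python3 -c "
from h import *
go(sor(-.11,.14,.27,0),sor(-.11,.13,.237,0),sor(-.11,-.042,.237,0),sor(-.11,-.049,.237,0))"
```

```text
t 18.2 tcp [0.4827 0.3791 0.2708] yaw -3.47 F [-0.2  1.2  0.5] w -0.0
-> [ 0.4313  0.3672  0.27   -4.5   ] delta [-5.06  1.49  0.1 ] 0.018
-> [ 0.4305  0.3572  0.237  -4.5   ] delta [-5.07  2.49  3.4 ] 0.018
-> [ 0.417   0.1858  0.237  -4.5   ] delta [-5.38 19.68  3.44] 0.018
-> [ 0.4165  0.1788  0.237  -4.5   ] delta [-5.39 20.38  3.44] 0.018
```

Call:
send_rows:
  deltas:
    - [-5, 1.5, 0, 0.02]
    - [-5, 1.5, 0, 0.02]
    - [-5.1, 2, 3.4, 0.02]
    - [-5.1, 2, 3.4, 0.02]
    - [-5.1, 3, 3.4, 0.02]
    - [-5.1, 5, 3.4, 0.02]
    - [-5.2, 7, 3.4, 0.02]
    - [-5.2, 9, 3.4, 0.02]

```text
time_s: 19.0
eef_pos: [0.4273, 0.2957, 0.2421]
ee_rot: [-0.004, 0.999, -0.045, 0.004]
contact_force: [1.6, 4.2, 5.2]
width: 0.006
```

```bash
python3 -c "
from h import *
go(sor(-.11,-.042,.237,0),sor(-.11,-.049,.237,0))"
```

```text
t 19.0 tcp [0.4273 0.2957 0.2421] yaw -5.2 F [1.6 4.2 5.2] w 0.006
-> [ 0.417   0.1858  0.237  -4.5   ] delta [-0.03 11.04  0.41] -0.012
-> [ 0.4165  0.1788  0.237  -4.5   ] delta [-0.02 11.74  0.41] -0.012
```

Call:
send_rows:
  deltas:
    - [0, 1.5, 0.2, 0]
    - [0, 3.2, 0.3, 0]
    - [0, 5, 0.3, 0]
    - [0, 7, 0.3, 0]
    - [0, 9, 0.3, 0]
    - [0, 10.5, 0.3, 0]
    - [0, 11, 0.3, 0]
    - [0, 11, 0.3, 0]

```text
time_s: 19.8
eef_pos: [0.4144, 0.1826, 0.2355]
ee_rot: [0.001, 0.999, -0.046, -0.0]
contact_force: [-0.1, 0.4, -0.4]
width: -0.0
```

Call:
send_rows:
  deltas:
    - [0, 0.3, 0, 0]
    - [0, 0.6, 0, 0]
    - [0, 0.8, 0, 0]
    - [0, 0.8, 0, 0]

```text
time_s: 20.2
eef_pos: [0.4141, 0.1761, 0.2356]
ee_rot: [-0.0, 0.999, -0.046, 0.0]
contact_force: [0.0, 1.3, 0.1]
width: 0.007
```

```bash
python3 -c "
from h import *
go(sor(-.11,-.049,.237,0),sor(-.11,-.052,.237,0))"
```

```text
t 20.2 tcp [0.4141 0.1761 0.2356] yaw -5.24 F [0.  1.3 0.1] w 0.007
-> [ 0.4165  0.1788  0.237  -4.5   ] delta [ 0.21 -0.29 -0.14] -0.013
-> [ 0.4163  0.1758  0.237  -4.5   ] delta [ 0.21  0.01 -0.14] -0.013
```

Call:
send_rows:
  deltas:
    - [0, 0.2, 0, 0]
    - [0, 0.4, 0, 0]
    - [0, 0.6, 0, 0]
    - [0, 0.6, 0, 0]

```text
time_s: 20.6
eef_pos: [0.4142, 0.174, 0.2358]
ee_rot: [-0.005, 0.999, -0.046, 0.001]
contact_force: [-2.3, 15.2, -1.6]
width: 0.001
```

Hard over right (15 N at the stop). Back off, then return behind the pusher.

Call:
send_rows:
  deltas:
    - [0, -2.5, 0, 0]
    - [0, -3.5, -4, 0]
    - [0, -3.5, -9, 0]
    - [0, -3.5, -10, 0]
    - [0, -3.5, -10, 0.3]

```text
time_s: 21.1
eef_pos: [0.4171, 0.2049, 0.338]
ee_rot: [-0.001, 0.992, -0.122, 0.001]
contact_force: [0.4, 0.8, 0.2]
width: 0.004
```

```bash
python3 -c "
from h import *
s=snap('side','s3');W=pts(s)
go(mag(-.165,0,.33))"
```

```text
t 21.15 tcp [0.4165 0.2045 0.3364] yaw -14.43 F [-0.1  0.3 -0. ] w 0.005
-> [  0.4467  -0.4409   0.33   -96.7   ] delta [19.01 61.75  0.62] 1.436
```

Call:
send_rows:
  deltas:
    - [9.5, 31, 0.5, 1.0]
    - [9.5, 31, 0.5, 1.0]
    - [9.5, 31, 0.5, 1.0]
    - [9.5, 31, 0.5, 1.0]
    - [9.5, 31, 0.5, 1.0]
    - [9.5, 31, 0.5, 1.0]
    - [9.5, 31, 0.5, 1.0]
    - [9.5, 31, 0.5, 1.0]

```text
time_s: 21.95
eef_pos: [0.4335, -0.1217, 0.3294]
ee_rot: [0.001, 0.812, -0.583, -0.001]
contact_force: [-0.8, 0.0, 0.3]
width: 0.004
```

```bash
python3 -c "
from h import *
go(mag(-.165,0,.33))"
```

```text
t 21.95 tcp [ 0.4335 -0.1217  0.3294] yaw -71.39 F [-0.8  0.   0.3] w 0.004
-> [  0.4467  -0.4409   0.33   -96.7   ] delta [30.67  8.93 -0.04] 0.442
```

Call:
send_rows:
  deltas:
    - [30.7, 8.9, 0, 0.44]
    - [30.7, 8.9, 0, 0.44]
    - [30.7, 8.9, 0, 0.44]
    - [30.7, 8.9, 0, 0.44]
    - [30.7, 8.9, 0, 0.44]
    - [30.7, 8.9, 0, 0.44]
    - [30.7, 8.9, 0, 0.44]
    - [30.7, 8.9, 0, 0.44]

```text
time_s: 22.75
eef_pos: [0.4491, -0.4398, 0.3281]
ee_rot: [-0.001, -0.667, 0.745, 0.002]
contact_force: [-0.8, 0.7, -0.9]
width: 0.005
```

```bash
python3 -c "
from h import *
go(mag(-.163,0,.152))"
```

```text
t 22.75 tcp [ 0.4491 -0.4398  0.3281] yaw -96.39 F [-0.8  0.7 -0.9] w 0.005
-> [  0.447   -0.4389   0.152  -96.7   ] delta [-0.04  0.15 17.61] 0.005
```

Call:
send_rows:
  deltas:
    - [0, 0.1, 5, 0]
    - [0, 0.1, 10, 0]
    - [0, 0.1, 14, 0]
    - [0, 0.1, 17.6, 0]
    - [0, 0.1, 17.6, 0]
    - [0, 0.1, 17.6, 0]

```text
time_s: 23.35
eef_pos: [0.4491, -0.4374, 0.1553]
ee_rot: [-0.0, -0.668, 0.744, 0.0]
contact_force: [0.6, 0.2, 0.8]
width: 0.009
```

Call:
send_rows:
  deltas:
    - [-1, 0, 0, 0]
    - [-2, 0, 0, 0]
    - [-3, 0, 0, 0]
    - [-4, 0, 0, 0]
    - [-5, 0, 0, 0]
    - [-6, 0, 0, 0]
    - [-7, 0, 0, 0]
    - [-7.2, 0, 0, 0]

```text
time_s: 24.15
eef_pos: [0.4592, -0.3674, 0.1573]
ee_rot: [0.001, -0.668, 0.745, -0.005]
contact_force: [1.6, -7.9, 0.4]
width: 0.006
```

```bash
python3 -c "
from h import *
go(mag(-.0875,0,.153))"
```

```text
t 24.15 tcp [ 0.4592 -0.3674  0.1573] yaw -96.25 F [ 1.6 -7.9  0.4] w 0.006
-> [  0.4558  -0.3639   0.153  -96.7   ] delta [-0.31  0.38  0.43] 0.008
```

Call:
send_rows:
  deltas:
    - [-0.3, 0, 0.2, 0]
    - [-0.6, 0, 0.3, 0]
    - [-0.7, 0, 0.3, 0]
    - [-0.7, 0, 0.3, 0]

```text
time_s: 24.55
eef_pos: [0.4593, -0.365, 0.1562]
ee_rot: [-0.001, -0.667, 0.745, -0.007]
contact_force: [-2.2, -19.5, 3.1]
width: 0.006
```

Call:
send_rows:
  deltas:
    - [2, 0, 0, 0]
    - [4, 0, 0, 0]
    - [6, 0, 0, 0]
    - [8.5, 0, 0, 0]
    - [8.5, 0, -5, 0]
    - [8.5, 0, -10, 0]
    - [8.5, 0, -14, 0]
    - [8.5, 0, -14, 0]
  claw: 0.6

```text
time_s: 25.35
eef_pos: [0.45, -0.445, 0.3003]
ee_rot: [0.001, -0.667, 0.745, -0.007]
contact_force: [-0.8, -0.7, -0.3]
width: 0.647
```

```bash
python3 -c "
from h import *
go(mag(.165,-.0035,.30))"
```

```text
t 25.35 tcp [ 0.45   -0.445   0.3003] yaw -96.3 F [-0.8 -0.7 -0.3] w 0.647
-> [  0.4887  -0.1135   0.3    -96.7   ] delta [-33.37  -0.22  -0.23] 0.007
```

Call:
send_rows:
  deltas:
    - [-33.4, -0.2, 0, 0]
    - [-33.4, -0.2, 0, 0]
    - [-33.4, -0.2, 0, 0]
    - [-33.4, -0.2, 0, 0]
    - [-33.4, -0.2, 0, 0]
    - [-33.4, -0.2, 0, 0]
    - [-33.4, -0.2, 0, 0]
    - [-33.4, -0.2, 0, 0]

```text
time_s: 26.15
eef_pos: [0.4865, -0.1082, 0.2919]
ee_rot: [0.001, -0.669, 0.743, 0.0]
contact_force: [-0.0, -0.3, -0.7]
width: 0.8
```

```bash
sed -i 's/^go.*/go(mag(.101,-.0035,.29),mag(.101,-.0035,.12))/' mm.py; python3 mm.py w6 .052
```

```text
1706 ahead [0.0636 0.1029] side [-0.0254  0.0183] z 0.05304776280275403
((0.4792121946811676, -0.19473882019519806), (0.03966834396123886, 0.04681987315416336), 83.9207992553711)
t 26.2 tcp [ 0.4864 -0.1097  0.2918] yaw -96.1 F [-0.5 -0.   0.7] w 0.804
-> [  0.4813  -0.1771   0.29   -96.7   ] delta [ 6.75 -0.21  0.18] 0.01
-> [  0.4813  -0.1771   0.12   -96.7   ] delta [ 6.77 -0.21 17.18] 0.01
```

The deep mailer is out by the same 43 mm (top at 53 mm). Repeat the grasp a few mm higher.

Call:
send_rows:
  deltas:
    - [6.7, -0.2, 0, 0.01]
    - [6.7, -0.2, 4, 0.01]
    - [6.7, -0.2, 8.5, 0.01]
    - [6.7, -0.2, 13, 0.01]
    - [6.7, -0.2, 16, 0.01]
    - [6.7, -0.2, 17, 0.01]
    - [6.7, -0.2, 17, 0.01]

```text
time_s: 26.9
eef_pos: [0.4806, -0.1795, 0.1206]
ee_rot: [-0.001, -0.663, 0.749, 0.001]
contact_force: [-0.3, 0.8, -0.3]
width: 0.798
```

```bash
python3 -c "
from h import *
go(mag(.101,-.0035,.043))"
```

```text
t 26.9 tcp [ 0.4806 -0.1795  0.1206] yaw -96.98 F [-0.3  0.8 -0.3] w 0.798
-> [ 4.813e-01 -1.771e-01  4.300e-02 -9.670e+01] delta [-0.25 -0.05  7.76] -0.005
```

Call:
send_rows:
  deltas:
    - [-0.3, 0, 0, 0]
    - [-0.3, 0, 3, 0]
    - [-0.3, 0, 6, 0]
    - [-0.3, 0, 7.9, 0]
    - [-0.3, 0, 7.9, 0]
    - [-0.3, 0, 7.9, 0]
    - [-0.3, 0, 7.9, 0]

```text
time_s: 27.6
eef_pos: [0.4836, -0.1762, 0.0446]
ee_rot: [0.002, -0.663, 0.748, -0.002]
contact_force: [-0.2, 0.2, -0.5]
width: 0.799
```

Call:
send_rows:
  deltas:
    - [0, 0.1, 0, 0]
    - [0, 0.1, 0, 0]
    - [0, 0.1, 0, 0]
    - [0, 0.1, 0, 0]
    - [0, 0.1, 0, 0]
    - [0, 0.1, 0, 0]
    - [0, 0.1, 0, 0]
  claw: -1
  grip_force: 25

```text
time_s: 28.3
eef_pos: [0.481, -0.176, 0.0428]
ee_rot: [0.0, -0.663, 0.749, -0.0]
contact_force: [-1.0, 0.9, 3.6]
width: 0.526
```

Call:
send_rows:
  deltas:
    - [-0.8, 0, -0.1, 0]
    - [-2, 0, -0.1, 0]
    - [-3.2, 0, -0.1, 0]
    - [-4.4, 0, -0.1, 0]
    - [-5.6, 0, -0.1, 0]
    - [-6.8, 0, -0.1, 0]
    - [-8, 0, -0.1, 0]
    - [-8, 0, -0.1, 0]

```text
time_s: 29.1
eef_pos: [0.4909, -0.0951, 0.0436]
ee_rot: [0.0, -0.664, 0.748, -0.0]
contact_force: [0.1, -0.3, -1.6]
width: 0.522
```

Call:
send_rows:
  deltas:
    - [0, 0, -3, 0]
    - [0, 0, -7, 0]
    - [0, 0, -12, 0]
    - [0, 0, -17, 0]
    - [0, 0, -22, 0]
    - [0, 0, -27, 0]
    - [0, 0, -29, 0]
    - [0, 0, -29, 0]

```text
time_s: 29.9
eef_pos: [0.4918, -0.0969, 0.3376]
ee_rot: [0.003, -0.663, 0.749, -0.003]
contact_force: [0.4, -0.2, -1.1]
width: 0.525
```

```bash
python3 - <<'E'
from h import *
s=snap('wrist','w7'); W=pts(s); o=ctrl.get_obs(); p=o['eef_pos']; R=Ro.from_quat(o['ee_rot'],scalar_first=True).as_matrix()
L=(W-p)@R; m=(abs(L[...,1])<.03)&(abs(L[...,2])<.03)&(L[...,0]>.02)&(L[...,0]<.13)
print(m.sum(),np.percentile(L[m],[1,50,99],axis=0).round(4))
# knob check in s3
t=load('s3');V=pts(t);R2=Ro.from_euler('z',YS,degrees=True).as_matrix()[:2,:2];Q=(V[...,:2]-C)@R2
k=(t['im'].max(2)<50)&(abs(Q[...,0]+.11)<.03)&(abs(Q[...,1])<.11)&(V[...,2]>.2)&(V[...,2]<.26)
print('knob',k.sum(),np.nanmedian(Q[k],0),np.nanmedian(V[k],0))
b=(abs(Q[...,0])<.06)&(V[...,2]>.13)&(V[...,2]<.19)&(abs(Q[...,1])<.054)
print('blade top',np.percentile(V[b][:,2],98),np.median(Q[b][V[b][:,2]>.17],0))
go(sor(-.047,.008,.33,0))
E
```

```text
25481 [[ 0.021  -0.0232 -0.0145]
 [ 0.0635 -0.0009 -0.013 ]
 [ 0.0978  0.0213 -0.011 ]]
knob 0 [nan nan] [nan nan nan]
blade top 0.18713501081628814 [ 0.01183826 -0.04575675]
t 29.95 tcp [ 0.4906 -0.0966  0.3346] yaw -96.97 F [-0.4  0.4 -1.4] w 0.528
-> [ 0.4838  0.2307  0.33   -4.5   ] delta [-32.4    4.65   0.49] -1.614
  return np.nanmean(a, axis, out=out, keepdims=keepdims)
```

Mailer held (far end at +98 mm). The blade's top edge measures 187 mm up on the right, so it is hard over. Carry it over.

Call:
send_rows:
  deltas:
    - [-32.4, 4.6, 0, -1.61]
    - [-32.4, 4.6, 0, -1.61]
    - [-32.4, 4.6, 0, -1.61]
    - [-32.4, 4.6, 0, -1.61]
    - [-32.4, 4.6, 0, -1.61]
    - [-32.4, 4.6, 0, -1.61]
    - [-32.4, 4.6, 0, -1.61]
    - [-32.4, 4.6, 0, -1.61]

```text
time_s: 30.75
eef_pos: [0.4829, 0.2335, 0.33]
ee_rot: [0.002, 0.971, -0.239, -0.002]
contact_force: [-0.3, -0.3, -1.3]
width: 0.524
```

```bash
python3 -c "
from h import *
go(sor(-.048,.008,.33,0))"
```

```text
t 30.75 tcp [0.4829 0.2335 0.33  ] yaw -27.61 F [-0.3 -0.3 -1.3] w 0.524
-> [ 0.4828  0.2307  0.33   -4.5   ] delta [ 0.11  0.25 -0.  ] -0.403
```

Call:
send_rows:
  deltas:
    - [0.1, 0.2, 0, -0.4]
    - [0.1, 0.2, 0, -0.4]
    - [0.1, 0.2, 0, -0.4]
    - [0.1, 0.2, 0, -0.4]
    - [0.1, 0.2, 0, -0.4]

```text
time_s: 31.25
eef_pos: [0.4835, 0.228, 0.3319]
ee_rot: [0.001, 0.999, -0.047, -0.001]
contact_force: [-0.1, 0.0, -0.9]
width: 0.525
```

```bash
python3 -c "
from h import *
go(sor(-.048,.008,.229,0))"
```

```text
t 31.25 tcp [0.4835 0.228  0.3319] yaw -5.41 F [-0.1  0.  -0.9] w 0.525
-> [ 0.4828  0.2307  0.229  -4.5   ] delta [-0.07 -0.29 10.28] -0.016
```

Call:
send_rows:
  deltas:
    - [-0.1, -0.2, 3, -0.01]
    - [-0.1, -0.2, 6, -0.01]
    - [-0.1, -0.2, 8.5, -0.01]
    - [-0.1, -0.2, 10.2, -0.01]
    - [-0.1, -0.2, 10.2, -0.01]
    - [-0.1, -0.2, 10.2, -0.01]
    - [-0.1, -0.2, 10.2, -0.01]

```text
time_s: 31.95
eef_pos: [0.4838, 0.2308, 0.2328]
ee_rot: [-0.001, 0.999, -0.041, 0.001]
contact_force: [0.5, 0.4, -0.4]
width: 0.525
```

```bash
python3 -c "
from h import *
go(sor(-.048,.008,.229,0))"
```

```text
t 31.95 tcp [0.4838 0.2308 0.2328] yaw -4.71 F [ 0.5  0.4 -0.4] w 0.525
-> [ 0.4828  0.2307  0.229  -4.5   ] delta [-0.1   0.02  0.38] -0.004
```

Call:
send_rows:
  deltas:
    - [0, 0, 0.2, 0]
    - [0, 0, 0.2, 0]
    - [0, 0, 0.2, 0]
    - [0, 0, 0.2, 0]
    - [0, 0, 0.2, 0]
    - [0, 0, 0.2, 0]
  claw: 0.26

```text
time_s: 32.55
eef_pos: [0.4831, 0.2305, 0.2296]
ee_rot: [-0.0, 0.999, -0.041, 0.0]
contact_force: [-0.9, 0.2, -0.2]
width: 0.626
```

Call:
send_rows:
  deltas:
    - [0, 0, -4, 0]
    - [0, 0, -8, 0]
    - [0, 0, -12, 0]
    - [0, 0, -12, 0]

```text
time_s: 32.95
eef_pos: [0.4854, 0.2315, 0.3563]
ee_rot: [-0.004, 0.999, -0.041, 0.006]
contact_force: [-0.0, 0.1, -0.5]
width: 0.631
```

```bash
python3 -c "
from h import *
go(sor(-.06,-.155,.35,0),sor(-.06,-.155,.27,0))"
```

```text
t 32.95 tcp [0.4854 0.2315 0.3563] yaw -4.66 F [-0.   0.1 -0.5] w 0.631
-> [ 0.458   0.0692  0.35   -4.5   ] delta [-1.42 16.4   0.49] -0.003
-> [ 0.458   0.0692  0.27   -4.5   ] delta [-1.5  16.47  8.49] -0.003
```

Call:
send_rows:
  deltas:
    - [-1.4, 5, 0, 0]
    - [-1.4, 10, 0, 0]
    - [-1.4, 14, 0, 0]
    - [-1.4, 16.4, 0, 0]
    - [-1.4, 16.4, 3, 0]
    - [-1.4, 16.4, 7.8, 0]
    - [-1.4, 16.4, 7.8, 0]
    - [-1.4, 16.4, 7.8, 0]

```text
time_s: 33.75
eef_pos: [0.4562, 0.068, 0.2722]
ee_rot: [0.001, 0.999, -0.041, 0.0]
contact_force: [1.3, -0.3, 0.6]
width: 0.631
```

```bash
python3 - <<'E'
from h import *
R2=Ro.from_euler('z',YS,degrees=True).as_matrix()[:2,:2]
s=snap('wrist','w8');W=pts(s);L=(W[...,:2]-C)@R2
m=(abs(L[...,0])<.10)&(L[...,1]>.01)&(L[...,1]<.155)&(W[...,2]<.12)
for x in np.arange(-.1,.09,.02):
    r=[]
    for y in np.arange(.01,.15,.01):
        k=m&(abs(L[...,0]-x-.01)<=.01)&(abs(L[...,1]-y-.005)<=.005); r.append('%4s'%('.' if k.sum()<2 else int(round(1000*np.median(W[...,2][k])))))
    print('%5.2f'%x,' '.join(r))
go((.40,-.15,.38,-90))
E
```

```text
-0.10    .    .    .    .    .   15    8    8    5    6    6    8   11    .
-0.08  106   96   91   94   94   94   73    5    5    4    4   16   23    .
-0.06   91   83   72    .    .    .    4    4    4   15    5   25   28    .
-0.04   91   83   71    .    .    .    4    4    4   26   50   50    .    .
-0.02   92   83   72    .    .    .    4    4    4   25   50   50    .    .
 0.00   92   84   71    .    .    .    4    4    4   26   50   50    .    .
 0.02   92   83   72    .    .    .    4    4    4   26   50   50    .    .
 0.04   92   83   72    .    .    .    4    4    4   21   49   37   29    .
 0.06  103   92   92   88   78   73   57   50   38   29   18   19   26    .
 0.08    .    .    .    .    .    .    .    .    .    .    .    .    .    .
t 33.8 tcp [0.4573 0.0686 0.2736] yaw -4.64 F [-0.5 -0.2  0.3] w 0.628
-> [  0.4   -0.15   0.38 -90.  ] delta [ -3.9   22.24 -10.66] 1.49
```

View pics/w8.png

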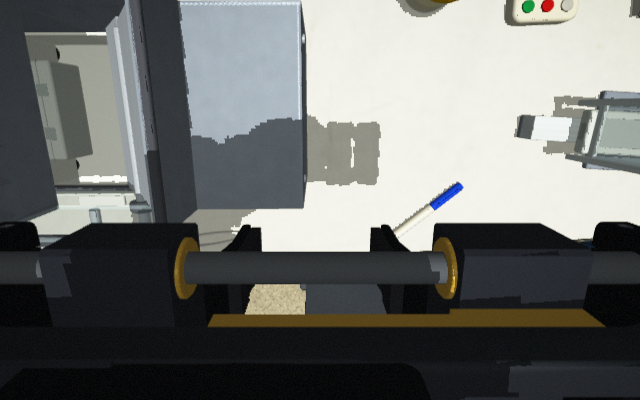

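The deep mailer stands on its long edge against the deep tray's outer wall (y about 0.105–0.13, z 4–50 mm), at image (60,110). That is inside the tray. Move clear and check the magazine, pusher and lever.

Call:
send_rows:
  deltas:
    - [0, 0, -5, 0]
    - [-1, 8, -8, 0.5]
    - [-2, 16, -8, 1]
    - [-2, 24, -8, 1.5]
    - [-2, 31, -8, 1.57]
    - [-2, 31, -8, 1.57]
    - [-2, 31, -8, 1.57]
    - [-2, 31, -8, 1.57]

```text
time_s: 34.6
eef_pos: [0.411, -0.243, 0.3549]
ee_rot: [-0.0, 0.841, -0.541, 0.003]
contact_force: [1.0, -0.2, -0.4]
width: 0.631
```

Call:
send_rows:
  deltas:
    - [0, 0, 0, 0.3]
    - [0, 0, 0, 0.4]
    - [0, 0, 0, 0.4]
    - [0, 0, 0, 0.4]

```text
time_s: 35.0
eef_pos: [0.4117, -0.2396, 0.3545]
ee_rot: [-0.001, 0.721, -0.693, 0.003]
contact_force: [0.0, 1.2, -0.1]
width: 0.628
```

```bash
python3 - <<'E'
from h import *
s=snap('wrist','w9');W=pts(s);e=np.radians(ME);d=W[...,:2]-MO
L=np.stack([d@[np.cos(e),np.sin(e)],d@[-np.sin(e),np.cos(e)]],-1)
for z in(.03,.044,.058,.08):
    m=(abs(W[...,2]-z)<.006)&(abs(L[...,0])<.1)&(abs(L[...,1])<.022)
    if m.sum()>20: print(z,m.sum(),np.percentile(L[m],[2,98],axis=0).round(3).tolist(),np.median(W[m][:,2]))
t=(s['im'].max(2)<40)&(abs(W[...,2]-.148)<.01)&(L[...,0]<-.05); print('thumb',t.sum(),np.percentile(L[t],[2,98],axis=0).round(3).tolist() if t.sum() else '')
q=snap('side','s4');V=pts(q);R2=Ro.from_euler('z',YS,degrees=True).as_matrix()[:2,:2]
k=np.zeros((400,640),bool);k[240:300,325:360]=1;k&=q['im'].max(2)<50;v,u=np.where(k)
print('knob px',u.mean(),v.mean(),len(u),(ray(q,u.mean(),v.mean(),.228)[:2]-C)@R2)
c=np.zeros((420,800,3),np.uint8);c[:250,:400]=cv2.resize(s['im'],(400,250));c[:,410:790]=cv2.resize(q['im'][80:365,220:478],(380,420));cv2.imwrite('pics/v9.png',c)
go((.45,-.25,.33,-94.5))
E
```

```text
0.03 394 [[-0.055, -0.016], [0.099, 0.012]] 0.03097423206438546
0.044 3304 [[-0.097, -0.021], [0.052, 0.018]] 0.04473660765250931
0.058 44 [[-0.054, -0.021], [0.054, 0.017]] 0.060395357632952895
0.08 85 [[-0.054, -0.021], [0.054, 0.019]] 0.07984103007681831
thumb 343 [[-0.127, -0.019], [-0.122, 0.025]]
knob px nan nan 0 [nan nan]
t 35.1 tcp [ 0.4114 -0.2393  0.3536] yaw -87.61 F [-0.2  0.6 -0.9] w 0.628
-> [  0.45  -0.25   0.33 -94.5 ] delta [ 1.22 -3.81  2.37] 0.12<stdin>:10: RuntimeWarning: Mean of empty slice.
  ret = ret.dtype.type(ret / rcount)
```

View pics/v9.png

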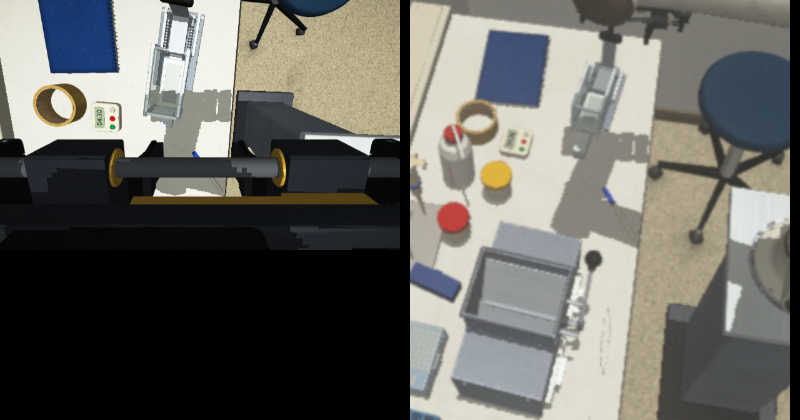

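```bash
python3 - <<'E'
from h import *
q=load('s4');R2=Ro.from_euler('z',YS,degrees=True).as_matrix()[:2,:2]
print('knob local',(ray(q,344.9,255.8,.228)[:2]-C)@R2)
s=load('w9');W=pts(s);e=np.radians(ME);d=W[...,:2]-MO;L=np.stack([d@[np.cos(e),np.sin(e)],d@[-np.sin(e),np.cos(e)]],-1)
m=(abs(W[...,2]-.0445)<.004)&(abs(L[...,0])<.06)&(abs(L[...,1]+.002)<.02);x,z=L[m][:,0],W[m][:,2]
print('third ahead',np.percentile(x,[1,99]),'slope',np.polyfit(x,z,1),np.polyfit(L[m][:,1],z,1))
print(ctrl.job_done())
E
```

```text
knob local [-0.11145472 -0.07747373]
third ahead [-0.04381002  0.05386284] slope [0.00066968 0.04509109] [0.00022255 0.04509397]
the job is handed in; nothing more can be done
None
```

I sorted both mailers and handed the job in at about 35 s of the 72 s allowed. All my last checks agreed with the task, but the hand-in gives no verdict.

**Flat mailer:** I set the lever hard over left (13 N at the stop), pushed the flat mailer out, drew it clear and dropped it. Depth from the wrist camera, taken before the lever was moved again, shows it in the right, shallow tray. It leans on the outer wall instead of lying flat, at roughly 5–42 mm up.

**Deep mailer:** I set the lever hard over right (15 N at the stop) and did the same. It stands on its long edge against the outer wall of the left, deep tray (y about 105–130 mm from the cabinet's centre line, z 4–50 mm). I estimate up to 55 mm crosswise from the tray's centre, depending on which face is down. That is inside the 60 mm limit, but it is the tightest margin.

**Other last checks:**
- **Lever:** the knob measured 77 mm to the right, against 79 mm at the stop. The blade edge measured 187 mm high, which is hard over.
- **Pusher:** the thumb plate is back at its rest position.
- **Third mailer:** it lies flat on the magazine floor (top at 45 mm, no slope), about 5 mm off centre.
- **Bystanders:** the cups, timer and marker look unmoved in the last picture, and I had no contact near them. I did not measure their shift or look closely at the forceps at the end.
- **Failed check:** the automatic dark-mask search for the knob found nothing both times, so I read its position by hand from the picture.

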